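# Empty the cheese press into the crate

### The arm

A 7-joint arm with a two-finger parallel gripper is mounted at the origin on the work surface. World frame = base frame: x ahead of the robot, y to its left, z up, the work surface at z = 0. Lengths are in m, angles in rad, forces in N, time in s.
With the tool pointing down it reaches from about 0.425 to 0.875 m from the base axis. Payload 8.4 kg.
Tool frame: the origin (TCP) lies at the very end of the fingers, on their centre line; the grasp point (between the pads) lies grip_point_offset behind it (grip_point_offset is the distance from the TCP to the grasp point, in m); z points along the fingers, y is the direction in which the jaws open and shut (so a half turn about z gives the same grasp; the last joint's range is limited). The gripper opens to 85 mm and grips with 20 to 120 N. Pads are 22 mm wide; open, the fingers measure 114 mm over their backs; the gripper's body (76 mm by 85 mm) begins 54 mm behind the grasp point. The pads swing forward as they close: fully open they stand 13 mm farther back than shut.
Start: joints at [-1.315, 0.333, 0.04, 1.465, -0.013, 1.343, -0.059], TCP at [0.226, 0.609, 0.231] pointing down, gripper open.
Joint ranges: [-2.58, 2.58], [-0.38, 2.09], [-1.3, 1.39], [0.25, 2.4], [-1.5, 4.64], [0.08, 2.09], [-2.65, 2.65]. Speed limits (rad/s): [2.22, 2.22, 2.79, 2.79, 3.14, 3.14, 3.14].

### API

Orientations are given as a unit quaternion [x, y, z, w].
In Python, from plant import * gives the robot as it stands.
- The arm moves only by the tool apply_moves, never from a script. Its argument "moves" is one flat list of numbers, 7 for each row, row after row: the turn, a rotation vector about the tool's x, y, z in rad, then the shift along the tool's x, y, z in cm, then the finger opening in cm, from 0 to 8.54. In form: [ax, ay, az, tx, ty, tz, hand, ax, ay, az, tx, ty, tz, hand, ...]. A call has 1 to 12 rows; each row is the pose to reach, as a shift and turn from the pose measured when the call began, along the tool's axes at that moment; what a row does not reach only later rows make up. A row lasts 1/8 s, in which the tool goes at most 62.5 mm and 10.7 degrees, less where a joint would pass 70% of its speed; a pose out of reach is approached as far as the arm can. A call with a gripper value outside its range is refused whole. The fingers move at their own pace and stop on an object; "grip_force" is the grip in N (left out, the last holds). Time passes only in rows, so rows that repeat a pose let the fingers close. It gives the time, the measured TCP pose, the force and the opening at its end, in the units of the state.
- get_obs(): the state, without advancing time (a new reading comes with each control period).
- capture(name): name is "scene" or "top" or "wrist"; returns the picture (400x640x3 uint8, red, green, blue); there is no depth.
- camera_info(name): a dict with "K" (3x3 intrinsics, pixels), "world_to_cam" (4x4, takes a point from world to camera coordinates). Camera axes: x right, y up, looking along -z (the intrinsics and any distortion apply to the point x, -y, -z); pixel columns grow to the right and rows downward; lengths in m; the calibration is good to about 2 mm. A picture is of the moment at which its call begins: read the wrist's pose just before it. camera_info takes no time and is no camera call; for the wrist camera it gives the pose at the moment of the call.
- sign_off(): hands the job in, once; it reports no verdict.
The state is a dict: "t": time; "qpos": joint angles; "qvel": joint speeds; "tau": joint torques, N m; "ee_pos": TCP position; "tcp_rot": TCP orientation; "wrist_force": force on the tool from outside, world axes, zero at the start; "torque": the same for the moment, N m; "grip_width": finger opening in m.
Only numpy, scipy, OpenCV 4.12 (cv2) and the standard library are available. Lean on these libraries where they do the work, as an engineer would, in place of code of your own. Each camera call takes 0.05 s, during which the arm holds its last target.

### The job

The cheese in the stall's screw press is done: wind the red handwheel counterclockwise until the press foot stands well clear of the white form's rim, draw the form out onto the front of the bed, and set it down gently and level in the green crate, flat on its floor between and in line with the two lidded forms, pushing these aside along the crate to make room. Keep the form upright all the time, leave the lidded forms standing flat in the crate, do not disturb the other goods on the table, and leave the press open with everything let go.

Things in the scene. Friction and masses are not known exactly. Their poses are not given: they have to be found in the camera images.
- press: Cheese press, fixed. Origin on the table under the screw's axis; front to its own -x. Columns 20 mm thick at x = 0, y = +-95 mm carry a fixed bridge 42 mm (x) by 232 mm (y), underside 154, top 186 mm above the table; the handwheel turns above it, so the form under the screw can only be reached from in front, with a tilted hand. A 14 mm high stop stands behind the form at x = 62 mm.
- bed_front (a point): Point on the top of the press's steel bed, 150 mm in front of the screw's axis, in the middle of its open draining shelf; axes as the press. The bed is 12 mm thick, its top 20 mm above the table, 230 mm wide, and runs from 65 mm in front of this point to 235 mm behind it.
- foot (a point): Centre of the underside of the press foot, a plate 80 mm (x) by 40 mm (y), 12 mm thick, that rises with the stem. It starts inside the form and holds it captive until raised above its rim (the rim is 95 mm above the table). A guide beam, 30 mm (x), 28 mm above this point, spans the columns and rises with it.
- stem (a joint): Height (m) of the rising screw, with its foot and handwheel, above its lowest position (0 to 0.027). The foot's underside is 81 mm + this above the table. Coupled to the wheel: 12 mm a turn. The screw holds itself wherever it is left.
- wheel (a joint): Angle (rad) of the red handwheel, growing counterclockwise seen from above, which raises screw and wheel by 12 mm a turn; starts between 0 and 1. Rim circle of radius 58 mm, rim bar 15 mm thick, its mid-plane 217 mm + stem above the table; three spokes, hub 34 mm across. Stiff: about 3 N at the crank grip; it stays where it is left.
- crank (a point): Middle of the black upright crank grip on the wheel's rim, 58 mm from the screw's axis: a round handle 23 mm thick and 50 mm tall (25 mm above and below this point), which spins freely on its own upright pin, so a hand that holds it can go round without turning. It rises with the stem.
- form: White cheese form with its cheese, 0.3 to 0.65 kg: an open-topped box 100 mm (own x) by 60 mm (own y) by 75 mm tall, walls 4 mm, cheese inside up to 60 mm. Origin at the centre of its underside, z up. Starts standing on the bed under the press foot, its x along the press's x.
- crate: Green crate, fixed. Origin on the table at the centre of its underside, z up. Inside 142 mm (own x) by 352 mm (own y), floor 6 mm and wall tops 100 mm above the table, walls 4 mm. Two lidded forms stand in it in a row, long sides along the crate's y, with a gap of 75 to 99 mm between their lids, too short to lower the form into, and 22 to 35 mm free behind each.
- form_blue: Full form with a blue lid, about 0.5 kg, loose: 100 mm (own x) by 60 mm (own y), 75 mm tall, on it a lid 104 by 64 mm up to 81 mm with a raised boss 70 by 34 mm up to 95 mm. Origin at the centre of its underside, z up. In the crate, at one end or the other.
- form_yellow: The same with a yellow lid.
- tomme: A brown round cheese, 136 mm across, 62 mm tall, loose, at the back of the table; a bystander. Origin at the centre of its underside.
- honey_jar: A honey jar, 66 mm across, 85 mm tall, loose, at the back of the table; a bystander. Origin at the centre of its underside.
- wood_box: A round wooden cheese box, 114 mm across, 48 mm tall, loose, left of the press; a bystander. Origin at the centre of its underside.
- pick_cup: A white cup, 72 mm across, 85 mm tall, loose, at the back of the table; a bystander. Origin at the centre of its underside.
There are look-alikes about, which are no part of the job. What is shaped like the form but purple is not meant.

How it is judged:
On the way, in this order (a step that is already met when the one before it is completed fails the run):
1. the press is opened: the foot stands clear above the form's rim (stem up by more than 16.5 mm) (value of joint stem above 0.0165 m), for 0.2 s.
2. the form is drawn out from under the press bridge (horizontal distance between form and press above 0.095 m), for 0.1 s.
At the end, for the whole second after the job is handed in: Stem still up over 16 mm. White form let go, at rest, upright (0.06 rad), flat on the crate's floor (4 mm), along the crate (0.2 rad), between the lidded forms (their centres over 190 mm apart), which stand flat too (value of joint stem above 0.016 m and horizontal distance between form_blue and form_yellow above 0.19 m and z of form in the frame of crate between 0.002 and 0.01 m and y of form in the frame of crate between -0.1 and 0.1 m and x of form in the frame of crate between -0.06 and 0.06 m and angle between the x axis of form and the y axis of crate, either way round below 0.2 rad and angle between each of form, form_blue, form_yellow's own z axis and vertical below 0.06 rad and linear speed of form below 0.02 m/s and z of each of form_blue, form_yellow in the frame of crate below 0.01 m and contact force between form and the fingers below 0.1 N); the robot touches nothing.
It fails at once if the white form is tipped by more than 0.5 rad (angle between form's own z axis and vertical above 0.5 rad).
It fails at once if a lidded form is tipped over or lifted out (angle between any of form_blue, form_yellow's own z axis and vertical above 0.5 rad or z of any of form_blue, form_yellow in the frame of crate above 0.06 m).
It fails at once if the white form is dropped: it falls faster than 0.4 m/s out of the hand (linear speed of form above 0.4 m/s and contact force between form and the fingers below 0.1 N).
It fails at once if the other goods on the table are moved by more than 30 mm (distance of any of tomme, honey_jar, wood_box, pick_cup from where it was at the start of the episode above 0.03 m).
It also fails if it takes over 72 s, if anything falls off the work surface, if the arm or the gripper's body presses on something with over 40 N, if the wrist force passes 120 N, or if a joint passes its speed limit or range.

## Working session

There is one attempt and no reset: what is moved stays moved. The work goes in short steps, Python scripts to look and compute and a tool call to move; the robot and the scene stay as the last step left them, time stands still between calls to the robot, and variables do not carry over. Pictures are saved under pics/ and viewed, and the job is handed in when it is done.

Besides the shell and the picture viewer there is one more tool, called after ">>>" by a JSON object that holds its "method" and its "body". apply_moves: Moves the arm, as the interface text tells. Its arguments: {"type":"object","properties":{"moves":{"type":"array","items":{"type":"number"}},"grip_force":{"type":"number"}},"required":["moves"]}

```bash
ls; mkdir -p pics; cat > h.py <<'E'
import sys; sys.path.insert(0,'.')
import numpy as np, cv2, json
from plant import *
from scipy.spatial.transform import Rotation as R
def shot(cam,name):
    o=get_obs(); ci=camera_info(cam); im=np.asarray(capture(cam))
    cv2.imwrite(f'pics/{name}.png',im[:,:,::-1])
    np.savez(f'pics/{name}.npz',im=im,K=np.array(ci['K']),T=np.array(ci['world_to_cam']))
    return im,ci
def load(name):
    d=np.load(f'pics/{name}.npz'); return d['im'],d['K'],d['T']
def proj(P,K,T):
    P=np.atleast_2d(P); c=P@T[:3,:3].T+T[:3,3]; q=np.c_[c[:,0],-c[:,1],-c[:,2]]@K.T
    return q[:,:2]/q[:,2:]
def ray(uv,K,T):
    uv=np.atleast_2d(uv); d=np.c_[uv,np.ones(len(uv))]@np.linalg.inv(K).T
    d=d*[1,-1,-1]; Rm=T[:3,:3]; return -Rm.T@T[:3,3], d@Rm
def onz(uv,z,K,T):
    o,d=ray(uv,K,T); return o+d*((z-o[2])/d[:,2])[:,None]
def tri(obs):
    A=np.zeros((3,3));b=np.zeros(3)
    for uv,K,T in obs:
        o,d=ray(uv,K,T); d=d[0]/np.linalg.norm(d[0]); M=np.eye(3)-np.outer(d,d); A+=M;b+=M@o
    p=np.linalg.solve(A,b); return p,[float(np.linalg.norm(proj(p,K,T)[0]-uv)) for uv,K,T in obs]
def st():
    o=get_obs(); print('t',round(o['t'],2),'p',np.round(o['ee_pos'],4),'q',np.round(o['tcp_rot'],4),'F',np.round(o['wrist_force'],1),'w',round(o['grip_width'],4)); print('j',np.round(o['qpos'],3))
    return o
E
python3 - <<'E'
from h import *
o=st(); print(o.keys())
for c in ['scene','top','wrist']:
    im,ci=shot(c,c+'0'); print(c,ci)
E
```

```text
pics
t 0.0 p [0.2257 0.6091 0.2304] q [ 1.765e-01  9.843e-01 -8.000e-04 -1.000e-04] F [0.1 0.2 0.5] w 0.0854
j [-1.315  0.334  0.04   1.466 -0.013  1.343 -0.059]
dict_keys(['t', 'qpos', 'qvel', 'tau', 'ee_pos', 'tcp_rot', 'wrist_force', 'torque', 'grip_width'])
scene {'K': array([[386.5555122 ,   0.        , 314.13224161],
       [  0.        , 386.5555122 , 200.89014375],
       [  0.        ,   0.        ,   1.        ]]), 'world_to_cam': array([[-0.23548043,  0.97182673,  0.01008792,  0.09599032],
       [-0.52408151, -0.13571628,  0.84078515,  0.16107785],
       [ 0.81846658,  0.19270156,  0.54127495, -1.75043954],
       [ 0.        ,  0.        ,  0.        ,  1.        ]])}
top {'K': array([[435.17364845,   0.        , 320.4128331 ],
       [  0.        , 435.17364845, 193.79295476],
       [  0.        ,   0.        ,   1.        ]]), 'world_to_cam': array([[-0.03144144, -0.99950369, -0.00195408,  0.08042067],
       [ 0.97796333, -0.03116744,  0.20643719, -0.57857046],
       [-0.20639564,  0.00457967,  0.9784579 , -1.31408389],
       [ 0.        ,  0.        ,  0.        ,  1.        ]])}
wrist {'K': array([[301.92003457,   0.        , 318.72133721],
       [  0.        , 301.92003457, 200.01171037],
       [  0.        ,   0.        ,   1.        ]]), 'world_to_cam': array([[ 0.34697606,  0.9378734 , -0.00104981, -0.64912629],
       [-0.89615633,  0.33121185, -0.29530075,  0.03764222],
       [-0.27660701,  0.10340308,  0.95540377, -0.37853284],
       [ 0.        ,  0.        ,  0.        ,  1.        ]])}
```

View pics/scene0.png

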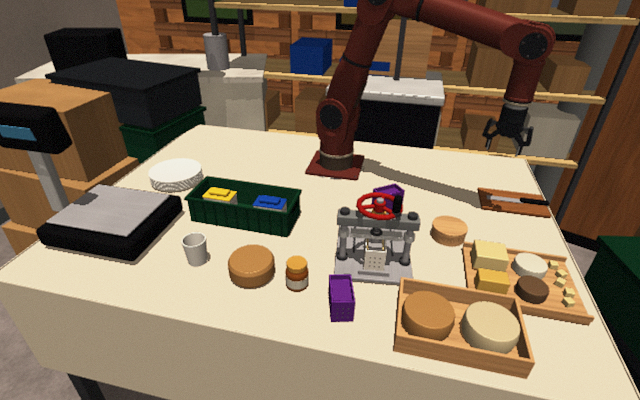

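View pics/top0.png

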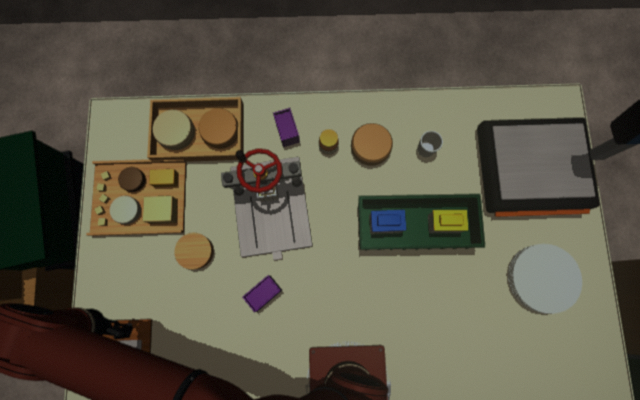

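View pics/wrist0.png

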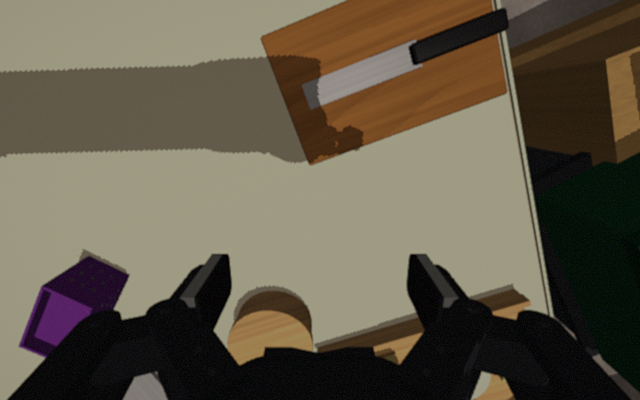

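```bash
python3 - <<'E'
from h import *
im,K,T=load('top0')
c=im[130:270,210:330,::-1]; cv2.imwrite('pics/a.png',cv2.resize(c,None,fx=5,fy=4.2,interpolation=2)[:600])
c=im[180:260,340:500,::-1]; cv2.imwrite('pics/b.png',cv2.resize(c,None,fx=5,fy=5,interpolation=2))
im,K,T=load('scene0')
c=im[175:295,320:440,::-1]; cv2.imwrite('pics/c.png',cv2.resize(c,None,fx=5,fy=5,interpolation=2))
# red wheel mask
for n in ['top0','scene0']:
    im,K,T=load(n); h=cv2.cvtColor(im,cv2.COLOR_RGB2HSV)
    m=((h[...,0]<6)|(h[...,0]>174))&(h[...,1]>180)&(h[...,2]>90)
    nn,l,s,ce=cv2.connectedComponentsWithStats(m.astype(np.uint8))
    for i in range(1,nn):
        if s[i,4]>30: print(n,s[i],ce[i])
E
```

```text
top0 [238 149  43  42 392] [260.31887755 171.68877551]
scene0 [357 192  38  28 506] [375.96047431 206.12648221]
```

View pics/a.png

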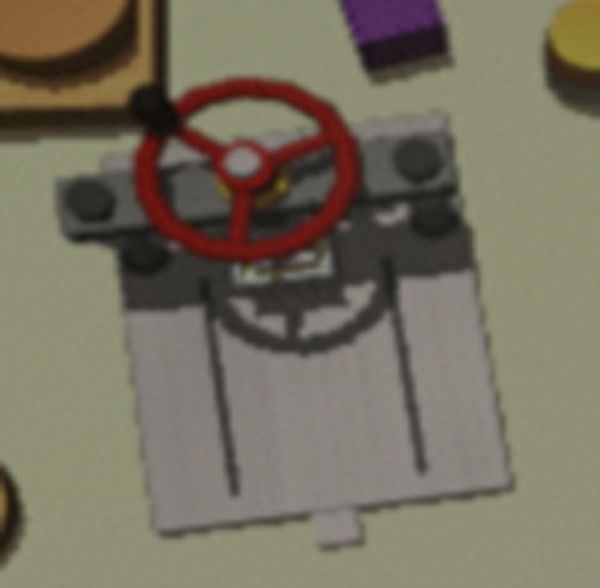

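View pics/b.png

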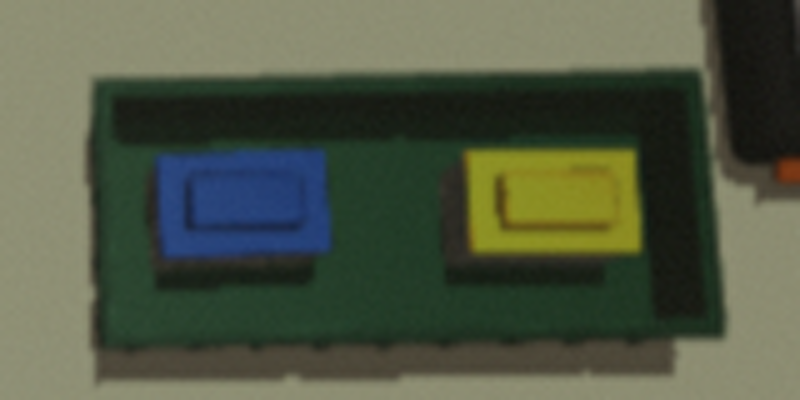

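View pics/c.png

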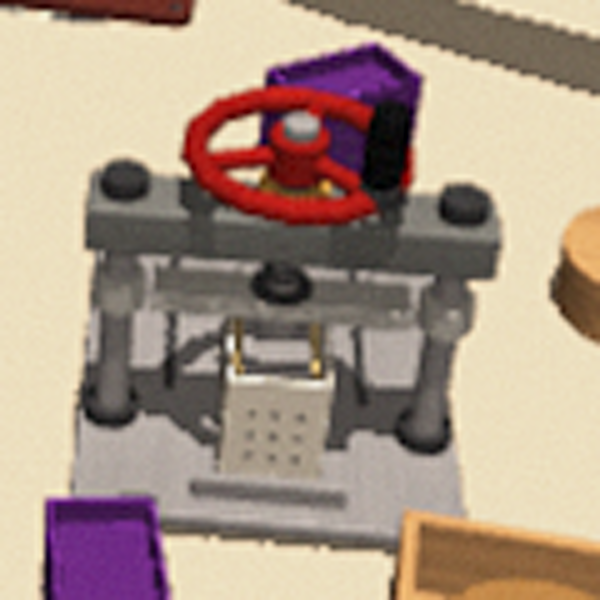

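```bash
python3 - <<'E'
from h import *
im,Kt,Tt=load('top0'); im2,Ks,Ts=load('scene0')
print('cams',ray([0,0],Kt,Tt)[0],ray([0,0],Ks,Ts)[0])
# wheel ellipse
E={}
for n in ['top0','scene0']:
    im,K,T=load(n); h=cv2.cvtColor(im,cv2.COLOR_RGB2HSV)
    m=(((h[...,0]<6)|(h[...,0]>174))&(h[...,1]>180)&(h[...,2]>90)).astype(np.uint8)
    nn,l,s,ce=cv2.connectedComponentsWithStats(m); i=1+np.argmax(s[1:,4]); 
    c=max(cv2.findContours((l==i).astype(np.uint8),cv2.RETR_EXTERNAL,cv2.CHAIN_APPROX_NONE)[0],key=cv2.contourArea)
    e=cv2.fitEllipse(cv2.convexHull(c)); E[n]=(np.array(e[0]),K,T); print(n,e)
print('wheel centre',tri(list(E.values())))
fc=np.array([[241.6,256.9],[312,246]]); p=onz(fc,0.02,Kt,Tt); print(p, np.linalg.norm(p[0]-p[1]))
d=p[0]-p[1]; yv=d/np.linalg.norm(d); xv=np.array([yv[1],-yv[0],0]); print('xv',xv,'press',p.mean(0)+0.215*xv,'yaw',np.degrees(np.arctan2(xv[1],xv[0])))
# crank: top/scene
ck_top=np.array([240.6,155.5]); ck_s=np.array([320+387/5,175+143/5]); print('crank',tri([(ck_top,Kt,Tt),(ck_s,Ks,Ts)]))
# crate top corners z=.1
cc=np.array([[340+95/5,180+80/5],[340+698/5,180+72/5],[340+722/5,180+335/5],[340+103/5,180+347/5]])
q=onz(cc,0.1,Kt,Tt); print('crate',q,np.linalg.norm(q-np.roll(q,-1,0),axis=1),q.mean(0))
for n,rng in (('blue',(100,125)),('yellow',(24,33))):
    for nm in ['top0','scene0']:
        im,K,T=load(nm); h=cv2.cvtColor(im,cv2.COLOR_RGB2HSV)
        m=((h[...,0]>=rng[0])&(h[...,0]<=rng[1])&(h[...,1]>150)&(h[...,2]>60)).astype(np.uint8)
        nn,l,s,ce=cv2.connectedComponentsWithStats(m)
        for i in range(1,nn):
            if s[i,4]>100: 
                c=max(cv2.findContours((l==i).astype(np.uint8),cv2.RETR_EXTERNAL,cv2.CHAIN_APPROX_NONE)[0],key=cv2.contourArea)
                r=cv2.minAreaRect(c); b=cv2.boxPoints(r)
                print(n,nm,s[i],ce[i],np.round(r[0],1),np.round(r[1],1),r[2])
                if nm=='top0': print(onz(b,0.083,K,T).round(3).tolist(),onz(np.array(r[0]),0.083,K,T))
E
```

```text
cams [0.29712805 0.06836626 1.40537137] [1.53969803 0.26588735 0.81106887]
top0 ((258.718505859375, 169.81605529785156), (41.0173225402832, 43.3913459777832), 73.31897735595703)
scene0 ((379.0875549316406, 205.67730712890625), (26.760194778442383, 45.16254425048828), 97.36419677734375)
wheel centre (array([0.62212504, 0.23532178, 0.21830672]), [0.25151554154588157, 0.25576063993384296])
[[0.39370128 0.31705905 0.02      ]
 [0.42097201 0.09388934 0.02      ]] 0.22482973748859417
xv [0.9926165  0.12129504 0.        ] press [0.62074919 0.23155263 0.02      ] yaw 6.966848916557586
crank (array([0.65491109, 0.28174142, 0.25349432]), [0.7973641398586052, 0.8368202063896197])
crate [[ 0.56181618 -0.0556159   0.1       ]
 [ 0.55505434 -0.42495748  0.1       ]
 [ 0.39456697 -0.42212338  0.1       ]
 [ 0.39912283 -0.05229559  0.1       ]] [0.36940347 0.16051239 0.36985585 0.16272723] [ 0.47764008 -0.23874809  0.1       ]
blue top0 [371 210  35  21 674] [388.31602374 220.05934718] [388. 220.] [20. 34.] 90.0
[[0.52, -0.092, 0.083], [0.517, -0.197, 0.083], [0.455, -0.192, 0.083], [0.458, -0.089, 
[... 456 characters left out ...]
] 20.556047439575195
[[0.744, 0.065, 0.083], [0.779, 0.051, 0.083], [0.758, 0.003, 0.083], [0.723, 0.017, 0.083]] [[0.75092909 0.03393401 0.083     ]]
yellow top0 [150 170  23  13 265] [161.91698113 176.19245283] [161. 176.] [12. 22.] 90.0
[[0.67, 0.595, 0.083], [0.667, 0.526, 0.083], [0.628, 0.525, 0.083], [0.631, 0.593, 0.083]] [[0.64896762 0.55988471 0.083     ]]
yellow top0 [433 210  35  21 717] [450.11157601 219.9525802 ] [450. 220.] [20. 34.] 90.0
[[0.514, -0.283, 0.083], [0.511, -0.387, 0.083], [0.449, -0.381, 0.083], [0.452, -0.278, 0.083]] [[ 0.48136899 -0.33220769  0.083     ]]
yellow scene0 [202 187  35  13 191] [218.13612565 193.0104712 ] [219. 193.] [33.2 11. ] 7.594644546508789
```

```bash
python3 - <<'E'
import plant
from plant import *
print([n for n in dir(plant) if not n.startswith('_')])
print(grip_point_offset)
E
cat >> h.py <<'E'
def down(az):  # tool-down rotation with jaw (tool y) at azimuth az deg
    a=np.radians(az); y=np.array([np.cos(a),np.sin(a),0]); z=np.array([0,0,-1.]); return R.from_matrix(np.c_[np.cross(y,z),y,z])
def tilt(az_fwd,deg,sgn=1): # tool z leaning forward toward az_fwd by deg from down; jaw horizontal perpendicular
    a=np.radians(az_fwd); f=np.array([np.cos(a),np.sin(a),0]); t=np.radians(deg)
    z=f*np.sin(t)-np.array([0,0,np.cos(t)]); y=sgn*np.array([-f[1],f[0],0]); return R.from_matrix(np.c_[np.cross(y,z),y,z])
def rel(p,Rt,o=None):
    o=o or get_obs(); R0=R.from_quat(o['tcp_rot']); return (R0.inv()*Rt).as_rotvec(), R0.inv().apply(np.array(p)-o['ee_pos'])*100
def show(p,Rt):
    rv,s=rel(p,Rt); print('rv',rv.round(3),'deg',np.degrees(np.linalg.norm(rv)).round(1),'sh',s.round(2))
E
python3 - <<'E'
from h import *
show([.655,.282,.33],down(97))
E
```

```text
['Unreachable', 'camera_info', 'capture', 'get_obs', 'grip_point_offset', 'sign_off']
0.0187
rv [-0.001 -0.    -0.477] deg 27.3 sh [-51.62 -15.77  -9.91]
```

>>> {"method": "apply_moves", "body": {"moves": [0,0,-0.05,-4,-1.2,-3.5,8.5,0,0,-0.1,-9,-2.8,-7,8.5,0,0,-0.15,-14,-4.3,-9.5,8.5,0,0,-0.2,-19,-5.8,-10,8.5,0,0,-0.25,-25,-7.5,-10,8.5,0,0,-0.3,-31,-9.5,-10,8.5,0,0,-0.35,-37,-11.3,-10,8.5,0,0,-0.4,-43,-13.1,-10,8.5,0,0,-0.45,-48,-14.7,-10,8.5,0,0,-0.477,-51,-15.8,-9.9,8.5,0,0,-0.477,-51.6,-15.8,-9.9,7,0,0,-0.477,-51.6,-15.8,-9.9,7], "grip_force": 40}}

```text
t: 1.65
ee_pos: [0.6544, 0.2826, 0.3294]
tcp_rot: [-0.061, 0.998, -0.0, -0.001]
wrist_force: [-0.5, 0.3, -0.9]
grip_width: 0.07
```

```bash
python3 - <<'E'
from h import *
st(); shot('wrist','w1'); show([.655,.282,.33],down(97))
E
```

```text
t 1.65 p [0.6544 0.2826 0.3294] q [-6.110e-02  9.981e-01 -5.000e-04 -7.000e-04] F [-0.5  0.3 -0.9] w 0.07
j [-0.63   0.452  0.253  1.123 -0.109  1.581  1.29 ]
rv [-0.    -0.001  0.001] deg 0.1 sh [-0.1  -0.15 -0.04]
```

View pics/w1.png

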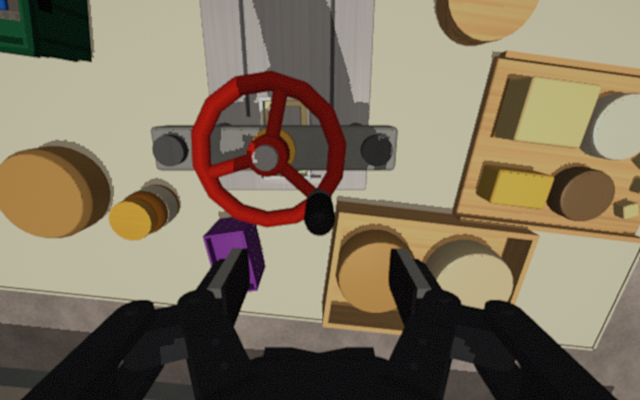

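```bash
python3 - <<'E'
from h import *
im,K,T=load('w1')
print('cam',ray([0,0],K,T)[0])
h=cv2.cvtColor(im,cv2.COLOR_RGB2HSV)
m=(((h[...,0]<6)|(h[...,0]>174))&(h[...,1]>180)&(h[...,2]>60)).astype(np.uint8)
nn,l,s,ce=cv2.connectedComponentsWithStats(m); i=1+np.argmax(s[1:,4]); 
c=max(cv2.findContours((l==i).astype(np.uint8),cv2.RETR_EXTERNAL,cv2.CHAIN_APPROX_NONE)[0],key=cv2.contourArea)
e=cv2.fitEllipse(cv2.convexHull(c)); print(e, onz(np.array(e[0]),.218,K,T))
_,Kt,Tt=load('top0'); im2,Ks,Ts=load('scene0')
print('centre 3 view',tri([(np.array(e[0]),K,T),(np.array([258.7,169.8]),Kt,Tt),(np.array([379.1,205.7]),Ks,Ts)]))
print('crank',tri([(np.array([319,213.]),K,T),(np.array([240.6,155.5]),Kt,Tt),(np.array([320+387/5,175+143/5]),Ks,Ts)]))
# crank blob
b=(h[...,2]<45).astype(np.uint8); b[:185]=0;b[245:]=0;b[:,:295]=0;b[:,345:]=0
x,y=np.where(b)[1],np.where(b)[0]; print('blob',x.min(),x.max(),y.min(),y.max(),x.mean(),y.mean())
c=im[120:240,190:350,::-1]; cv2.imwrite('pics/d.png',cv2.resize(c,None,fx=5,fy=5,interpolation=2))
E
```

```text
cam [0.57892067 0.27347449 0.47106421]
((267.8349914550781, 148.46136474609375), (150.97869873046875, 156.51144409179688), 137.10791015625) [[0.61679633 0.23531586 0.218     ]]
centre 3 view (array([0.61974093, 0.23528565, 0.21716359]), [3.372885227550928, 0.9759975212292906, 0.2745973589077795])
crank (array([0.6552152 , 0.28217414, 0.25365177]), [1.2300700643693423, 0.9652938492016252, 0.673147708486287])
blob 305 334 189 234 319.1122740247383 212.46622264509992
```

View pics/d.png

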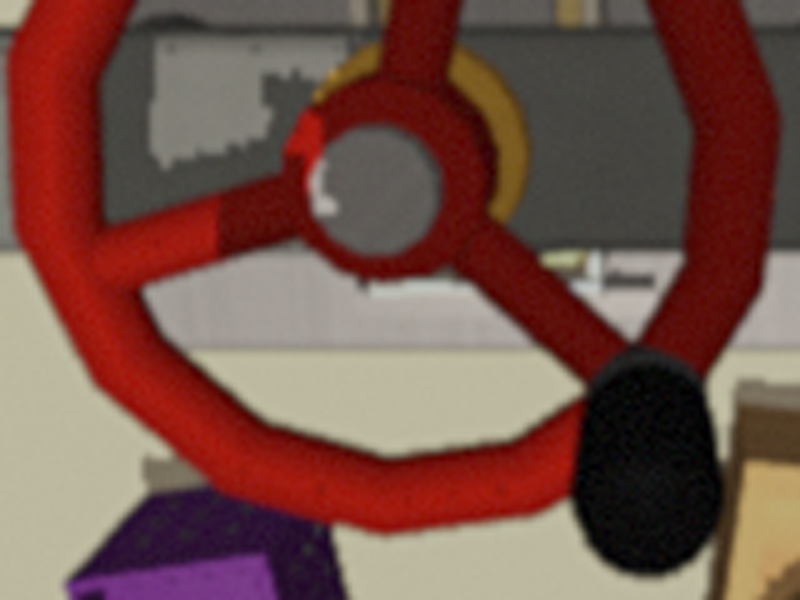

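>>> {"method": "apply_moves", "body": {"moves": [0,0,0,-0.1,0,4.5,7,0,0,0,-0.1,0,9.1,6,0,0,0,-0.1,0,9.2,2,0,0,0,-0.1,0,9.2,0,0,0,0,-0.1,0,9.2,0,0,0,0,-0.1,0,9.2,0], "grip_force": 40}}

```text
t: 2.45
ee_pos: [0.6552, 0.2839, 0.24]
tcp_rot: [-0.062, 0.998, 0.001, 0.001]
wrist_force: [-3.7, -1.3, 5.7]
grip_width: 0.0218
```

```bash
python3 - <<'E'
from h import *
st(); shot('wrist','w2')
E
```

```text
t 2.45 p [0.6552 0.2839 0.24  ] q [-6.180e-02  9.981e-01  5.000e-04  6.000e-04] F [-3.7 -1.3  5.7] w 0.0218
j [-0.634  0.467  0.242  1.279 -0.11   1.406  1.296]
```

View pics/w2.png

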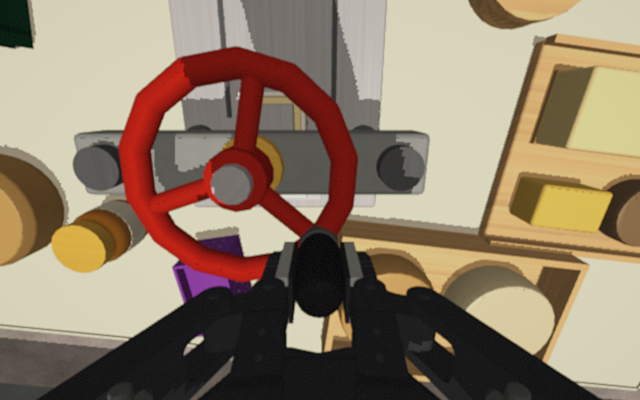

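```bash
cat >> h.py <<'E'
def circ(C,th_off,n,step,zextra=0.,yaw=None):
    o=get_obs(); R0=R.from_quat(o['tcp_rot']); p=o['ee_pos']-np.array(th_off); d=p[:2]-C; r=np.hypot(*d); a=np.arctan2(d[1],d[0])
    print('r',r.round(4),'ang',np.degrees(a).round(1))
    out=[]
    for k in range(1,n+1):
        b=a+np.radians(step*k); q=np.r_[C+.058*np.array([np.cos(b),np.sin(b)]), p[2]+zextra+.012*step*k/360]
        s=R0.inv().apply(q-p)*100; out+=[0,0,0]+[round(float(x),1) for x in s]+[0]
    print(out)
E
python3 - <<'E'
from h import *
circ(np.array([.620,.2352]),[0.0002,.0015,0],12,18,.002)
E
```

```text
r 0.0588 ang 53.5
[0, 0, 0, 1.5, 1.0, -0.3, 0, 0, 0, 0, 3.3, 1.5, -0.3, 0, 0, 0, 0, 5.1, 1.4, -0.4, 0, 0, 0, 0, 6.8, 0.8, -0.4, 0, 0, 0, 0, 8.3, -0.3, -0.5, 0, 0, 0, 0, 9.3, -1.7, -0.6, 0, 0, 0, 0, 9.8, -3.5, -0.6, 0, 0, 0, 0, 9.8, -5.3, -0.7, 0, 0, 0, 0, 9.2, -7.0, -0.8, 0, 0, 0, 0, 8.1, -8.5, -0.8, 0, 0, 0, 0, 6.6, -9.5, -0.9, 0, 0, 0, 0, 4.8, -10.0, -0.9, 0]
```

>>> {"method": "apply_moves", "body": {"moves": [0,0,0,1.5,1.0,-0.3,0,0,0,0,3.3,1.5,-0.3,0,0,0,0,5.1,1.4,-0.4,0,0,0,0,6.8,0.8,-0.4,0,0,0,0,8.3,-0.3,-0.5,0,0,0,0,9.3,-1.7,-0.6,0,0,0,0,9.8,-3.5,-0.6,0]}}

```text
t: 3.38
ee_pos: [0.5639, 0.236, 0.2445]
tcp_rot: [-0.061, 0.998, 0.0, 0.002]
wrist_force: [19.4, 3.8, -19.5]
grip_width: 0.0215
```

```bash
python3 - <<'E'
from h import *
st();shot('wrist','w3')
circ(np.array([.620,.2352]),[0.0002,.0015,0],12,18,.00)
E
```

```text
t 3.38 p [0.5639 0.236  0.2445] q [-6.130e-02  9.981e-01  1.000e-04  2.100e-03] F [ 19.4   3.8 -19.5] w 0.0215
j [-0.672  0.246  0.245  1.56  -0.059  1.339  1.272]
r 0.0561 ang -176.0
[0, 0, 0, -0.0, -1.8, -0.1, 0, 0, 0, 0, -0.7, -3.5, -0.1, 0, 0, 0, 0, -2.0, -4.8, -0.2, 0, 0, 0, 0, -3.5, -5.7, -0.2, 0, 0, 0, 0, -5.3, -6.1, -0.3, 0, 0, 0, 0, -7.1, -5.9, -0.3, 0, 0, 0, 0, -8.8, -5.1, -0.4, 0, 0, 0, 0, -10.1, -3.9, -0.4, 0, 0, 0, 0, -11.0, -2.4, -0.5, 0, 0, 0, 0, -11.4, -0.6, -0.6, 0, 0, 0, 0, -11.2, 1.2, -0.6, 0, 0, 0, 0, -10.5, 2.9, -0.7, 0]
```

View pics/w3.png

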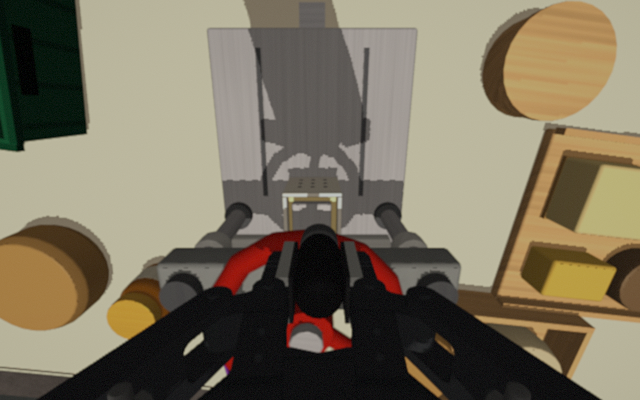

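```bash
python3 - <<'E'
from h import *
circ(np.array([.6222,.2352]),[0.0002,.001,0],12,18,-.001)
E
```

```text
r 0.0583 ang -176.7
[0, 0, 0, -0.2, -1.8, 0.0, 0, 0, 0, 0, -0.9, -3.5, -0.0, 0, 0, 0, 0, -2.1, -4.8, -0.1, 0, 0, 0, 0, -3.7, -5.8, -0.1, 0, 0, 0, 0, -5.5, -6.1, -0.2, 0, 0, 0, 0, -7.3, -6.0, -0.2, 0, 0, 0, 0, -8.9, -5.3, -0.3, 0, 0, 0, 0, -10.3, -4.1, -0.3, 0, 0, 0, 0, -11.2, -2.5, -0.4, 0, 0, 0, 0, -11.6, -0.7, -0.5, 0, 0, 0, 0, -11.4, 1.1, -0.5, 0, 0, 0, 0, -10.7, 2.8, -0.6, 0]
```

>>> {"method": "apply_moves", "body": {"moves": [0,0,0,-0.2,-1.8,0.0,0,0,0,0,-0.9,-3.5,0,0,0,0,0,-2.1,-4.8,-0.1,0,0,0,0,-3.7,-5.8,-0.1,0,0,0,0,-5.5,-6.1,-0.2,0,0,0,0,-7.3,-6.0,-0.2,0,0,0,0,-8.9,-5.3,-0.3,0,0,0,0,-10.3,-4.1,-0.3,0,0,0,0,-11.2,-2.5,-0.4,0,0,0,0,-11.6,-0.7,-0.5,0,0,0,0,-11.4,1.1,-0.5,0,0,0,0,-10.7,2.8,-0.6,0]}}

```text
t: 4.92
ee_pos: [0.6684, 0.2718, 0.2515]
tcp_rot: [-0.059, 0.998, -0.002, 0.003]
wrist_force: [-5.2, -8.8, 3.1]
grip_width: 0.0214
```

```bash
python3 - <<'E'
from h import *
st()
circ(np.array([.622,.2352]),[0.0002,.001,0],12,18,-.001)
E
```

```text
t 4.92 p [0.6684 0.2718 0.2515] q [-0.0587  0.9983 -0.0017  0.0028] F [-5.2 -8.8  3.1] w 0.0214
j [-0.629  0.48   0.272  1.243 -0.12   1.431  1.318]
r 0.0583 ang 37.6
[0, 0, 0, 1.2, 1.4, 0.0, 0, 0, 0, 0, 2.7, 2.3, -0.0, 0, 0, 0, 0, 4.5, 2.8, -0.1, 0, 0, 0, 0, 6.3, 2.7, -0.2, 0, 0, 0, 0, 8.0, 2.0, -0.2, 0, 0, 0, 0, 9.4, 0.8, -0.3, 0, 0, 0, 0, 10.3, -0.7, -0.4, 0, 0, 0, 0, 10.8, -2.5, -0.4, 0, 0, 0, 0, 10.7, -4.3, -0.5, 0, 0, 0, 0, 10.0, -6.0, -0.5, 0, 0, 0, 0, 8.8, -7.4, -0.6, 0, 0, 0, 0, 7.3, -8.3, -0.6, 0]
```

>>> {"method": "apply_moves", "body": {"moves": [0,0,0,1.2,1.4,-0.1,0,0,0,0,2.7,2.3,-0.1,0,0,0,0,4.5,2.8,-0.2,0,0,0,0,6.3,2.7,-0.2,0,0,0,0,8.0,2.0,-0.3,0,0,0,0,9.4,0.8,-0.4,0,0,0,0,10.3,-0.7,-0.4,0,0,0,0,10.8,-2.5,-0.5,0,0,0,0,10.7,-4.3,-0.5,0,0,0,0,10.0,-6.0,-0.6,0,0,0,0,8.8,-7.4,-0.6,0,0,0,0,7.3,-8.3,-0.7,0]}}

```text
t: 6.42
ee_pos: [0.6058, 0.1804, 0.2587]
tcp_rot: [-0.059, 0.998, -0.001, 0.002]
wrist_force: [-3.1, 4.8, -0.1]
grip_width: 0.0214
```

```bash
python3 - <<'E'
from h import *
st()
circ(np.array([.622,.2352]),[0.0002,.001,0],12,18,-.000)
E
```

```text
t 6.42 p [0.6058 0.1804 0.2587] q [-0.0588  0.9983 -0.0015  0.0023] F [-3.1  4.8 -0.1] w 0.0214
j [-0.608  0.286  0.31   1.488 -0.084  1.378  1.394]
r 0.0581 ang -106.4
[0, 0, 0, -1.8, -0.4, -0.1, 0, 0, 0, 0, -3.6, -0.3, -0.1, 0, 0, 0, 0, -5.3, 0.4, -0.2, 0, 0, 0, 0, -6.7, 1.5, -0.2, 0, 0, 0, 0, -7.6, 3.1, -0.3, 0, 0, 0, 0, -8.1, 4.8, -0.3, 0, 0, 0, 0, -7.9, 6.6, -0.4, 0, 0, 0, 0, -7.3, 8.3, -0.5, 0, 0, 0, 0, -6.1, 9.7, -0.5, 0, 0, 0, 0, -4.6, 10.7, -0.6, 0, 0, 0, 0, -2.8, 11.1, -0.7, 0, 0, 0, 0, -1.0, 11.0, -0.8, 0]
```

>>> {"method": "apply_moves", "body": {"moves": [0,0,0,-1.8,-0.4,-0.1,0,0,0,0,-3.6,-0.3,-0.1,0,0,0,0,-5.3,0.4,-0.2,0,0,0,0,-6.7,1.5,-0.2,0,0,0,0,-7.6,3.1,-0.3,0,0,0,0,-8.1,4.8,-0.3,0,0,0,0,-7.9,6.6,-0.4,0,0,0,0,-7.3,8.3,-0.5,0,0,0,0,-7.3,8.3,-0.5,2,0,0,0,-7.3,8.3,-0.5,5,0,0,0,-7.3,8.3,-0.5,7]}}

```text
t: 7.8
ee_pos: [0.6686, 0.2717, 0.2635]
tcp_rot: [-0.059, 0.998, -0.001, 0.002]
wrist_force: [-0.7, 0.7, -0.1]
grip_width: 0.0573
```

```bash
python3 - <<'E'
from h import *
st(); shot('scene','s3'); 
im,K,T=load('s3')
c=im[175:295,320:440,::-1]; cv2.imwrite('pics/e.png',cv2.resize(c,None,fx=5,fy=5,interpolation=2))
E
```

```text
t 7.8 p [0.6686 0.2717 0.2635] q [-0.0589  0.9983 -0.0014  0.0025] F [-0.7  0.7 -0.1] w 0.0573
j [-0.643  0.479  0.296  1.223 -0.131  1.455  1.325]
```

View pics/e.png

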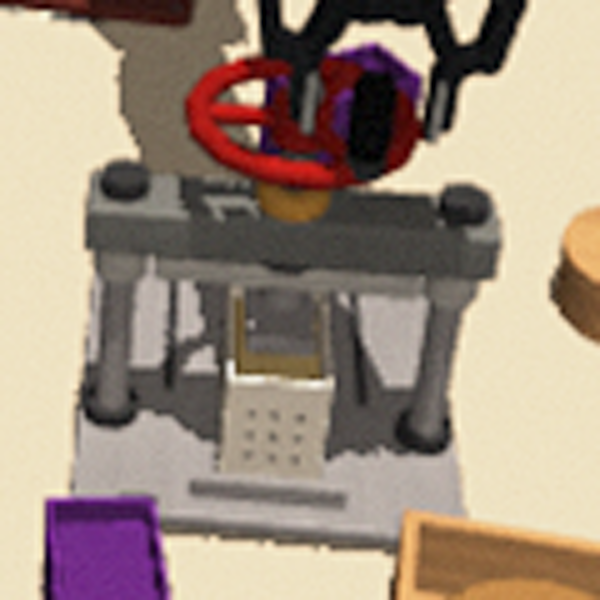

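```bash
python3 - <<'E'
from h import *
show([.6686,.2717,.35],down(97))
show([.46,.215,.34],down(97))
show([.46,.215,.20],tilt(7,50))
E
```

```text
rv [-0.003  0.005 -0.005] deg 0.4 sh [-0.04 -0.01 -8.64]
rv [-0.003  0.005 -0.005] deg 0.4 sh [21.35 -3.19 -7.73]
rv [-0.005 -0.868 -0.003] deg 49.7 sh [21.41 -3.15  6.27]
```

>>> {"method": "apply_moves", "body": {"moves": [0,0,0,0,0,-5,8,0,0,0,0,0,-9,8.5,0,0,0,5,-0.8,-9,8.5,0,0,0,11,-1.6,-9,8.5,0,-0.17,0,16,-2.4,-8,8.5,0,-0.34,0,19,-3,-5,8.5,0,-0.51,0,21,-3.2,0,8.5,0,-0.68,0,21.4,-3.2,3,8.5,0,-0.85,0,21.4,-3.2,6,8.5,0,-0.87,0,21.4,-3.2,6.3,8.5,0,-0.87,0,21.4,-3.2,6.3,8.5]}}

```text
t: 9.22
ee_pos: [0.4727, 0.2249, 0.2327]
tcp_rot: [-0.048, 0.914, 0.022, 0.402]
wrist_force: [0.8, -0.5, 0.8]
grip_width: 0.0849
```

```bash
python3 - <<'E'
from h import *
st(); shot('wrist','w4'); shot('top','t4')
E
```

```text
t 9.22 p [0.4727 0.2249 0.2327] q [-0.048   0.9142  0.0217  0.4018] F [ 0.8 -0.5  0.8] w 0.0849
j [-0.193 -0.372 -0.582  2.365  0.644  0.512  0.388]
```

View pics/w4.png

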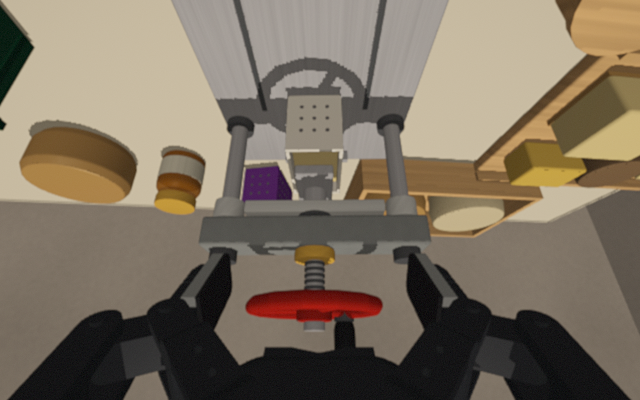

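View pics/t4.png

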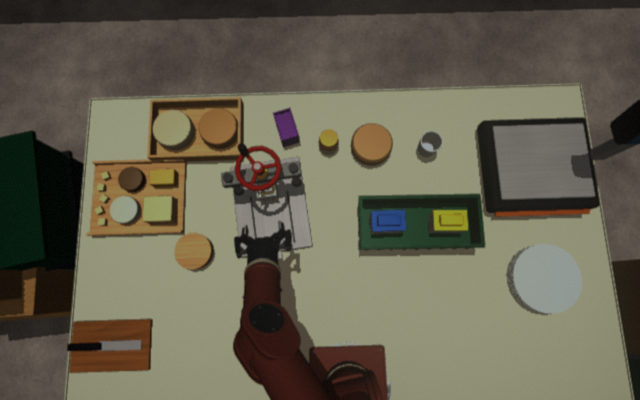

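```bash
python3 - <<'E'
from h import *
im,K,T=load('w4')
c=im[80:220,260:370,::-1]; cv2.imwrite('pics/f.png',cv2.resize(c,None,fx=5,fy=4,interpolation=2))
E
```

```text
(no output)
```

View pics/f.png

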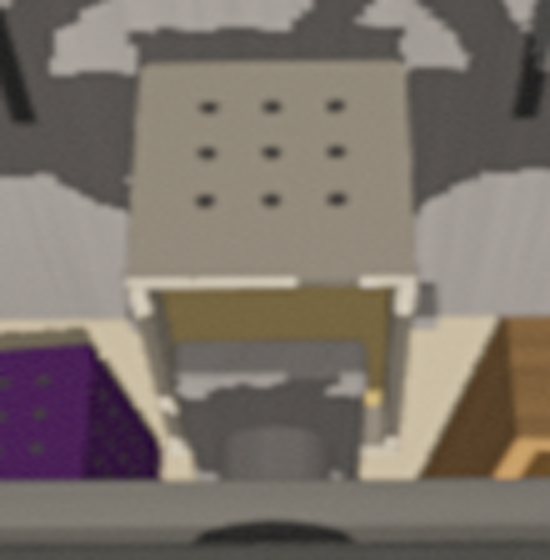

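```bash
python3 - <<'E'
from h import *
im,K,T=load('w4')
b=onz([[287.6,95.5],[341.4,95.5]],.02,K,T); t=onz([[286,149.3],[343,149.3]],.095,K,T); print(b,t)
for q in (b,t):
    d=q[1]-q[0]; print('w',np.linalg.norm(d),'yaw',np.degrees(np.arctan2(d[1],d[0]))-90)
# bridge posts caps / bed front corners in t4
P=np.array([.6215,.235]); a=np.radians(7); Rp=np.array([[np.cos(a),-np.sin(a)],[np.sin(a),np.cos(a)]])
for q in (b,t): print('press frame',(q[:,:2]-P)@Rp)
E
```

```text
[[0.57633061 0.20110583 0.02      ]
 [0.57001129 0.26149996 0.02      ]] [[0.57329522 0.20262459 0.095     ]
 [0.56732131 0.26010048 0.095     ]]
w 0.06072384775714828 yaw 5.973389222894085
w 0.05778550916529013 yaw 5.933882834956648
press frame [[-0.04896337 -0.02813677]
 [-0.04787539  0.03257733]]
press frame [[-0.05179104 -0.0262594 ]
 [-0.05071587  0.0315161 ]]
```

```bash
python3 - <<'E'
from h import *
show([.526,.2255,.133],tilt(6.5,48)); show([.570,.231,.095],tilt(6.5,48)); show([.608,.2353,.0595],tilt(6.5,48))
E
```

```text
rv [-0.01  -0.012 -0.007] deg 1.0 sh [ 3.61 -0.18 10.56]
rv [-0.01  -0.012 -0.007] deg 1.0 sh [ 3.4  -0.07 16.4 ]
rv [-0.01  -0.012 -0.007] deg 1.0 sh [ 3.420e+00 -2.000e-02  2.162e+01]
```

>>> {"method": "apply_moves", "body": {"moves": [-0.01,-0.01,0,1,-0.1,4,8.5,-0.01,-0.01,0,2.4,-0.2,8,8.5,-0.01,-0.01,-0.01,3.6,-0.2,10.6,8.5,-0.01,-0.01,-0.01,3.6,-0.2,10.6,8.5]}}

```text
t: 9.82
ee_pos: [0.5269, 0.2246, 0.1311]
tcp_rot: [-0.053, 0.913, 0.022, 0.404]
wrist_force: [0.5, 0.3, 0.3]
grip_width: 0.0847
```

```bash
python3 - <<'E'
from h import *
st(); show([.570,.231,.095],tilt(6.5,48)); show([.608,.2353,.0595],tilt(6.5,48)); shot('wrist','w5')
E
```

```text
t 9.82 p [0.5269 0.2246 0.1311] q [-0.0528  0.9129  0.0218  0.4041] F [0.5 0.3 0.3] w 0.0847
j [ 0.181 -0.038 -0.921  2.39   1.447  0.431 -0.337]
rv [-0.001 -0.004  0.003] deg 0.3 sh [-0.25  0.15  5.65]
rv [-0.001 -0.004  0.003] deg 0.3 sh [-0.19  0.16 10.87]
```

View pics/w5.png

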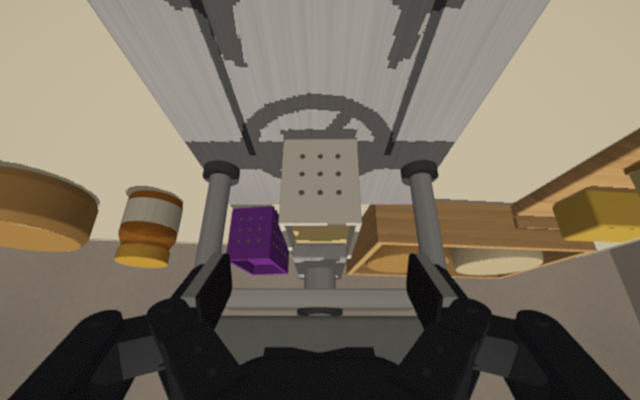

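>>> {"method": "apply_moves", "body": {"moves": [0,0,0,-0.1,0.1,2,8.5,0,0,0,-0.2,0.1,4,8.5,0,0,0,-0.2,0.15,6,8.5,0,0,0,-0.2,0.15,6,8.5]}}

```text
t: 10.38
ee_pos: [0.5727, 0.2313, 0.0918]
tcp_rot: [-0.052, 0.913, 0.021, 0.404]
wrist_force: [0.1, -0.6, 0.2]
grip_width: 0.0852
```

```bash
python3 - <<'E'
from h import *
st(); show([.608,.2353,.0595],tilt(6.5,48)); shot('wrist','w6'); shot('scene','s6')
E
```

```text
t 10.38 p [0.5727 0.2313 0.0918] q [-0.0525  0.9131  0.0213  0.4037] F [ 0.1 -0.6  0.2] w 0.0852
j [ 0.166  0.203 -0.895  2.328  1.743  0.56  -0.513]
rv [-0.002 -0.005  0.002] deg 0.4 sh [0.   0.01 4.8 ]
```

View pics/w6.png

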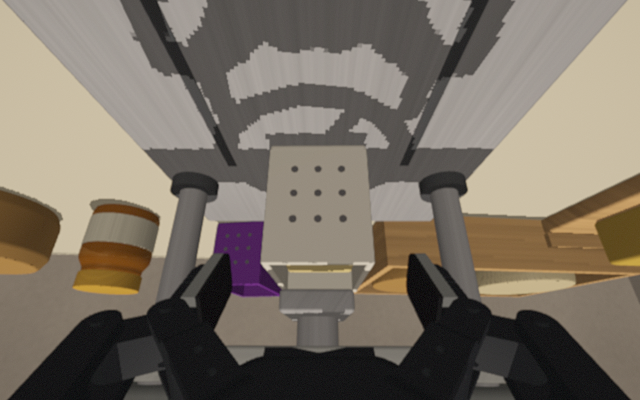

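View pics/s6.png

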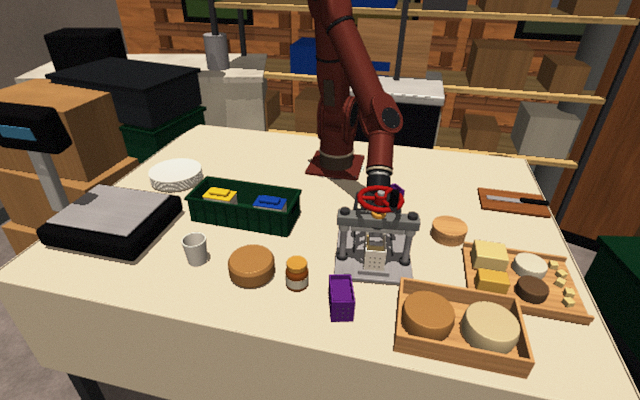

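>>> {"method": "apply_moves", "body": {"moves": [0,0,0,0,0,2,8.5,0,0,0,0,0,4,8.5,0,0,0,0,0,4.8,8.5,0,0,0,0,0,4.8,8.5]}}

```text
t: 10.98
ee_pos: [0.6071, 0.2358, 0.0608]
tcp_rot: [-0.053, 0.913, 0.022, 0.404]
wrist_force: [0.0, 0.6, -0.8]
grip_width: 0.085
```

>>> {"method": "apply_moves", "body": {"moves": [0,0,0,0,0,0,6.5,0,0,0,0,0,0,5,0,0,0,0,0,0,5,0,0,0,0,0,0,5], "grip_force": 45}}

```text
t: 11.48
ee_pos: [0.6072, 0.236, 0.0617]
tcp_rot: [-0.053, 0.913, 0.021, 0.405]
wrist_force: [-5.3, -1.8, 7.1]
grip_width: 0.0598
```

```bash
python3 - <<'E'
from h import *
st(); shot('wrist','w7')
p=get_obs()['ee_pos'];u=np.array([np.cos(np.radians(6.5)),np.sin(np.radians(6.5)),0])
show(p-0.145*u,tilt(6.5,48))
E
```

```text
t 11.47 p [0.6072 0.236  0.0617] q [-0.0533  0.9126  0.0215  0.4048] F [-5.3 -1.8  7.1] w 0.0598
j [ 0.148  0.357 -0.858  2.274  1.893  0.633 -0.571]
rv [-0.002 -0.003  0.004] deg 0.3 sh [  9.73   0.02 -10.75]
```

View pics/w7.png

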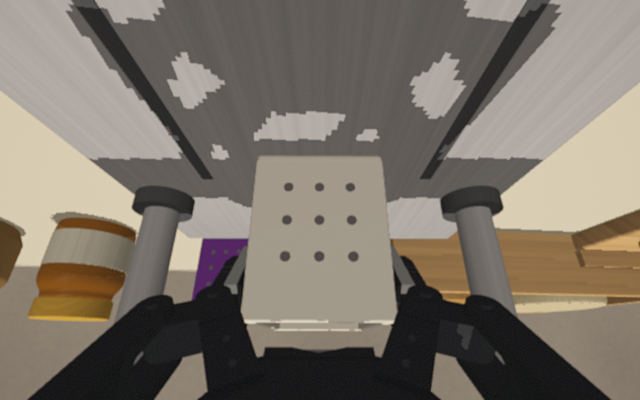

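```bash
cat > reach.py <<'E'
from h import *
from scipy.optimize import least_squares
D=[([.2257,.6091,.2304],[.1765,.9843,-.0008,-.0001],1.466),([.6544,.2826,.3294],[-.0611,.9981,-.0005,-.0007],1.123),([.6552,.2839,.24],[-.0618,.9981,.0005,.0006],1.279),([.5639,.236,.2445],[-.0613,.9981,.0001,.0021],1.56),([.6684,.2718,.2515],[-.0587,.9983,-.0017,.0028],1.243),([.4727,.2249,.2327],[-.048,.9142,.0217,.4018],2.365),([.5269,.2246,.1311],[-.0528,.9129,.0218,.4041],2.390),([.5727,.2313,.0918],[-.0525,.9131,.0213,.4037],2.328),([.6072,.236,.0617],[-.0533,.9126,.0215,.4048],2.274)]
Zs=[R.from_quat(q).apply([0,0,1]) for _,q,_ in D]
def f(v,full=False):
    L,h,a,b=v; out=[]
    for (p,q,q4),z in zip(D,Zs):
        W=np.array(p)-L*z; d=np.linalg.norm(W-[0,0,h]); out.append(d-np.sqrt(a*a+b*b+2*a*b*np.cos(q4)))
    return np.array(out)
s=least_squares(f,[.3,.35,.4,.4])
def q4of(p,Rt):
    L,h,a,b=s.x; W=np.array(p)-L*Rt.apply([0,0,1]); d=np.linalg.norm(W-[0,0,h]); return np.arccos(np.clip((d*d-a*a-b*b)/(2*a*b),-1,1))
if __name__=='__main__':
    print(s.x,(f(s.x)*1000).round(1))
    for dx in np.arange(0,.16,.02): print(dx,q4of(np.array([.607,.236,.061])-dx*np.array([.994,.113,0]),tilt(6.5,48)).round(3))
    for t in (0,10,20,30,40): print(t,q4of([.48,.22,.07],tilt(6.5,t)).round(3),q4of([.47,.22,.17],tilt(6.5,t)).round(3))
E
python3 reach.py
```

```text
[0.34110366 0.236886   0.49338184 0.49338377] [-2.2 -0.4  0.5  1.1  0.9  0.9 -1.5 -0.2  1. ]
0.0 2.274
0.02 2.315
0.04 2.354
0.06 2.393
0.08 2.43
0.1 2.467
0.12 2.503
0.14 2.538
0 1.944 1.868
10 2.076 1.994
20 2.204 2.121
30 2.326 2.245
40 2.438 2.365
```

>>> {"method": "apply_moves", "body": {"moves": [0,0,0,0.6,0,-0.7,5,0,0,0,1.4,0,-1.5,5,0,0,0,2.2,0,-2.4,5,0,0,0,3,0,-3.3,5,0,0,0,3.7,0,-4.1,5,0,0,0,3.7,0,-4.1,5]}}

```text
t: 12.28
ee_pos: [0.5514, 0.2297, 0.0617]
tcp_rot: [-0.054, 0.913, 0.021, 0.405]
wrist_force: [-2.7, -0.0, 0.6]
grip_width: 0.0596
```

```bash
python3 - <<'E'
from h import *
st(); shot('wrist','w8')
E
```

```text
t 12.28 p [0.5514 0.2297 0.0617] q [-0.0539  0.9126  0.0214  0.4047] F [-2.7 -0.   0.6] w 0.0596
j [ 0.154  0.267 -0.922  2.382  1.869  0.642 -0.652]
```

View pics/w8.png

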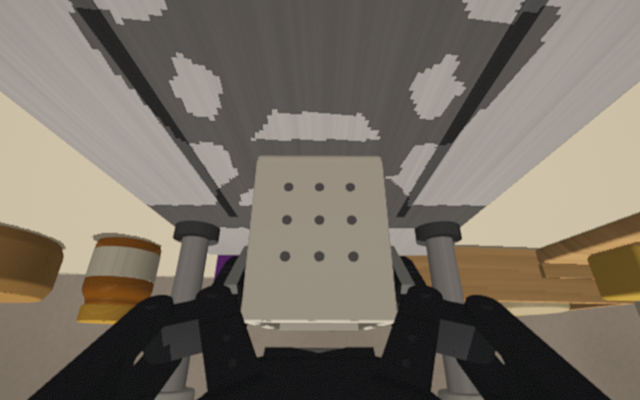

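```bash
python3 - <<'E'
from h import *
from reach import q4of
show([.544,.2288,.0566],tilt(6.5,20)); print(q4of([.47,.22,.0566],tilt(6.5,20)))
E
```

```text
rv [-0.002  0.485  0.004] deg 27.8 sh [ 0.9   0.   -0.24]
2.232217065787574
```

>>> {"method": "apply_moves", "body": {"moves": [0,0,0,0,0,0,7,0,0,0,0,0,0,8.5,0,0,0,0,0,0,8.5]}}

```text
t: 12.7
ee_pos: [0.552, 0.2297, 0.0616]
tcp_rot: [-0.054, 0.913, 0.022, 0.405]
wrist_force: [0.4, 0.0, 0.6]
grip_width: 0.0852
```

>>> {"method": "apply_moves", "body": {"moves": [0,0.16,0,0.3,0,-0.1,8.5,0,0.32,0,0.6,0,-0.2,8.5,0,0.48,0,0.9,0,-0.2,8.5,0,0.485,0,0.9,0,-0.2,8.5,0,0.485,0,0.9,0,-0.2,6.5,0,0.485,0,0.9,0,-0.2,5,0,0.485,0,0.9,0,-0.2,5,0,0.485,0,0.9,0,-0.2,5], "grip_force": 45}}

```text
t: 13.7
ee_pos: [0.5461, 0.2292, 0.0576]
tcp_rot: [-0.057, 0.983, 0.008, 0.176]
wrist_force: [2.0, 0.3, 7.5]
grip_width: 0.0597
```

```bash
python3 - <<'E'
from h import *
st(); shot('wrist','w9')
p=get_obs()['ee_pos'];u=np.array([np.cos(np.radians(6.5)),np.sin(np.radians(6.5)),0])
show(p-0.08*u,tilt(6.5,20))
E
```

```text
t 13.7 p [0.5461 0.2292 0.0576] q [-0.057   0.9827  0.0081  0.1759] F [2.  0.3 7.5] w 0.0597
j [ 0.328  0.344 -0.998  2.054  0.741  0.703  0.558]
rv [-0.003  0.005  0.003] deg 0.4 sh [ 7.5   0.01 -2.77]
```

View pics/w9.png

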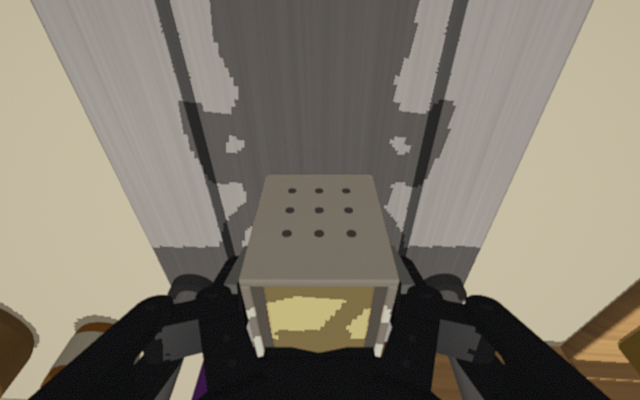

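>>> {"method": "apply_moves", "body": {"moves": [0,0,0,0.8,0,-0.3,5,0,0,0,2,0,-0.7,5,0,0,0,3.2,0,-1.2,5,0,0,0,4.5,0,-1.65,5,0,0,0,5.8,0,-2.1,5,0,0,0,7,0,-2.6,5,0,0,0,8,0,-2.95,5,0,0,0,8,0,-2.95,5,0,0,0,8,0,-2.95,8.5,0,0,0,8,0,-2.95,8.5,0,0,0,8,0,-2.95,8.5]}}

```text
t: 15.12
ee_pos: [0.4609, 0.2192, 0.0571]
tcp_rot: [-0.057, 0.983, 0.008, 0.175]
wrist_force: [-0.1, 0.4, -0.7]
grip_width: 0.085
```

```bash
python3 - <<'E'
from h import *
st(); shot('wrist','w10')
E
```

```text
t 15.12 p [0.4609 0.2192 0.0571] q [-0.057   0.9828  0.008   0.1755] F [-0.1  0.4 -0.7] w 0.085
j [ 0.432  0.15  -1.119  2.223  0.569  0.621  0.595]
```

View pics/w10.png

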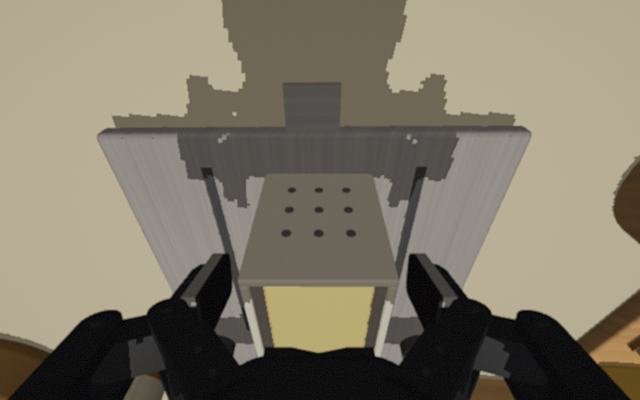

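```bash
python3 - <<'E'
from h import *
im,K,T=load('w10')
t=onz([[240,281],[398,281]],.095,K,T); b=onz([[265.5,174],[373,174]],.095-.075,K,T); print(t,b)
for q in (t,b):
    d=q[1]-q[0]; print('w',np.linalg.norm(d),'yaw',np.degrees(np.arctan2(d[1],d[0]))-90, 'centre',q.mean(0)[:2]+.05*np.array([d[1],-d[0]])/np.linalg.norm(d))
show([.52,.10,.26],down(0)); show([.455,.2185,.20],tilt(6.5,10));show([.487,-.2375,.20],down(90))
E
```

```text
[[0.4331348  0.18763772 0.095     ]
 [0.4262771  0.24427109 0.095     ]] [[0.43539256 0.18610188 0.02      ]
 [0.42827291 0.24616542 0.02      ]]
w 0.057047058236249025 yaw 6.904289931872825 centre [0.47934337 0.22196496]
w 0.060484035875582084 yaw 6.760023820597411 centre [0.48148513 0.22201921]
rv [0.294 0.269 1.667] deg 98.2 sh [-11.21 -12.61 -17.43]
rv [-0.004  0.179  0.003] deg 10.3 sh [ -4.37  -0.07 -13.61]
rv [0.016 0.353 0.115] deg 21.3 sh [ -2.37 -45.73 -14.14]
```

```bash
python3 - <<'E'
from h import *
_,K,T=load('top0')
uv=np.array([[405.6,220.4],[433.4,220.4],[371.6,221],[468,220.2],[388.5,210.2],[389,231],[450,210],[451,231]])
print(onz(uv,.087,K,T).round(4))
R0=R.from_quat(get_obs()['tcp_rot'])
show([.48,.2,.30],down(60)); show([.485,-.05,.30],down(0))
def tl(y): 
    t=np.radians(12*np.sign(y)); return R.from_euler('x',t)*down(0)
print(tl(1).apply([0,0,1]))
for p in ([.487,-.236,.2],[.487,-.236,.035]): show(p,tl(1))
from reach import q4of
print(q4of([.485,-.236,.035],down(0)))
E
```

```text
[[ 0.4839 -0.1954  0.087 ]
 [ 0.4812 -0.2802  0.087 ]
 [ 0.4853 -0.0914  0.087 ]
 [ 0.4785 -0.3859  0.087 ]
 [ 0.5171 -0.1452  0.087 ]
 [ 0.453  -0.1426  0.087 ]
 [ 0.5117 -0.3339  0.087 ]
 [ 0.4471 -0.3309  0.087 ]]
rv [0.109 0.343 0.633] deg 41.7 sh [ -9.96  -2.23 -22.2 ]
rv [0.294 0.269 1.667] deg 98.2 sh [ -7.69 -27.13 -22.92]
[ 0.          0.20791169 -0.9781476 ]
rv [0.119 0.425 1.7  ] deg 100.6 sh [ -2.39 -45.58 -14.14]
rv [0.119 0.425 1.7  ] deg 100.6 sh [  3.32 -45.52   1.34]
1.9418915089265683
```

>>> {"method": "apply_moves", "body": {"moves": [0,0,0,-1.7,0,-4.7,8.5,0,0,0,-3.8,0,-10,8.5,0,0,0,-6,0,-16,8.5,0,0.09,0.17,-7,0,-20,7,0.1,0.17,0.34,-8,0,-22,5,0.12,0.22,0.51,-9,-3,-22.2,3,0.14,0.26,0.68,-9,-7,-22.2,1,0.17,0.28,0.85,-9,-11,-22.4,0,0.2,0.29,1.02,-9,-15,-22.6,0,0.23,0.29,1.19,-8.5,-19,-22.8,0,0.26,0.28,1.36,-8,-23,-22.9,0,0.28,0.27,1.53,-7.7,-27,-22.9,0]}}

```text
t: 16.68
ee_pos: [0.4848, -0.0498, 0.2997]
tcp_rot: [0.659, 0.752, -0.004, 0.006]
wrist_force: [0.6, 0.2, -0.1]
grip_width: 0.0004
```

```bash
python3 - <<'E'
from h import *
st()
def tl(s): return R.from_euler('x',np.radians(12*s))*down(0)
show([.483,-.235,.16],tl(1)); show([.483,-.235,.035],tl(1)); shot('top','t10')
E
```

```text
t 16.68 p [ 0.4848 -0.0498  0.2997] q [ 0.6591  0.752  -0.0041  0.0058] F [ 0.6  0.2 -0.1] w 0.0004
j [ 1.021  0.018 -1.012  1.703  0.029  1.426  0.136]
rv [-0.011  0.223  0.131] deg 14.9 sh [-18.14  -2.63  14.23]
rv [-0.011  0.223  0.131] deg 14.9 sh [-17.96  -2.65  26.72]
```

View pics/t10.png

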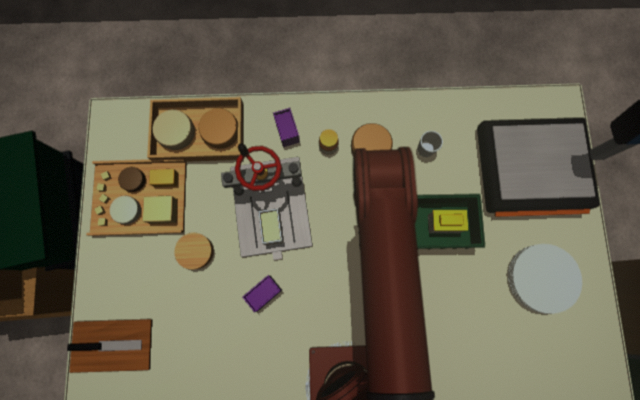

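>>> {"method": "apply_moves", "body": {"moves": [0,0.04,0.03,-5,-0.7,3,0,0,0.09,0.06,-10,-1.4,7,0,0,0.15,0.1,-15,-2.2,11,0,-0.01,0.22,0.13,-18,-2.6,14.2,0,-0.01,0.22,0.13,-18.1,-2.6,14.2,0]}}

```text
t: 17.35
ee_pos: [0.477, -0.2451, 0.1554]
tcp_rot: [0.711, 0.695, 0.073, -0.076]
wrist_force: [0.4, -0.3, 0.4]
grip_width: -0.0004
```

```bash
python3 - <<'E'
from h import *
st()
def tl(s): return R.from_euler('x',np.radians(12*s))*down(0)
show([.483,-.235,.036],tl(1)); show([.483,-.235+.052,.036],tl(1)); shot('wrist','w11')
E
```

```text
t 17.35 p [ 0.477  -0.2451  0.1554] q [ 0.7109  0.6953  0.0727 -0.0762] F [ 0.4 -0.3  0.4] w -0.0004
j [ 1.193  0.352 -0.819  1.722  0.064  1.259  0.351]
rv [-0.003 -0.002 -0.022] deg 1.3 sh [-1.5   0.67 11.88]
rv [-0.003 -0.002 -0.022] deg 1.3 sh [ 3.58  0.55 12.97]
```

View pics/w11.png

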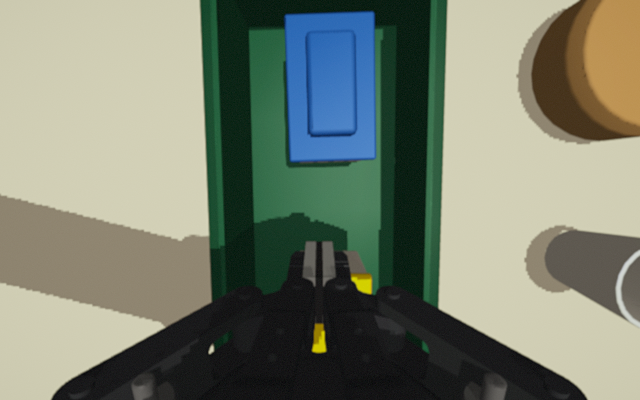

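```bash
python3 - <<'E'
from h import *
st()
def tl(s): return R.from_euler('x',np.radians(12*s))*down(0)
for y,z in ((-.22,.1),(-.22,.036),(-.186,.036)): show([.484,y,z],tl(1))
E
```

```text
t 17.4 p [ 0.4787 -0.2427  0.1576] q [ 0.7095  0.6969  0.073  -0.0748] F [0.1 1.1 0.8] w 0.0003
j [ 1.191  0.349 -0.822  1.721  0.063  1.26   0.35 ]
rv [-0.001  0.    -0.018] deg 1.0 sh [1.03 0.52 6.1 ]
rv [-0.001  0.    -0.018] deg 1.0 sh [-0.3   0.54 12.36]
rv [-0.001  0.    -0.018] deg 1.0 sh [ 3.02  0.48 13.07]
```

>>> {"method": "apply_moves", "body": {"moves": [0,0,-0.02,1,0.5,3,0,0,0,-0.02,1,0.5,6.1,0,0,0,-0.02,0.3,0.5,9.5,0,0,0,-0.02,-0.3,0.5,12.3,0,0,0,-0.02,-0.3,0.5,12.4,0,0,0,-0.02,0.4,0.5,12.5,0,0,0,-0.02,1,0.5,12.6,0,0,0,-0.02,1.6,0.5,12.8,0,0,0,-0.02,2.1,0.5,12.9,0,0,0,-0.02,2.6,0.5,13,0,0,0,-0.02,3,0.5,13.1,0,0,0,-0.02,3,0.5,13.1,0]}}

```text
t: 18.9
ee_pos: [0.4842, -0.1857, 0.0357]
tcp_rot: [0.702, 0.704, 0.074, -0.074]
wrist_force: [1.2, -2.0, 0.6]
grip_width: 0.0001
```

```bash
python3 - <<'E'
from h import *
st(); shot('wrist','w12'); shot('scene','s12')
im,K,T=load('s12')
c=im[170:240,180:310,::-1]; cv2.imwrite('pics/g.png',cv2.resize(c,None,fx=6,fy=6,interpolation=2))
E
```

```text
t 18.9 p [ 0.4842 -0.1857  0.0357] q [ 0.7024  0.7041  0.0738 -0.0742] F [ 1.2 -2.   0.6] w 0.0001
j [ 1.085  0.457 -0.802  1.886  0.148  1.001  0.243]
```

View pics/w12.png

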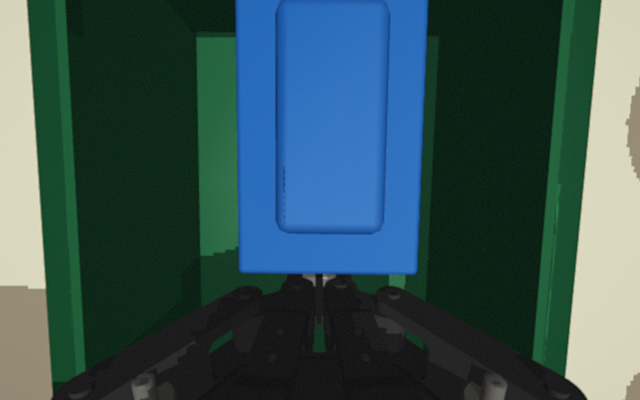

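View pics/g.png

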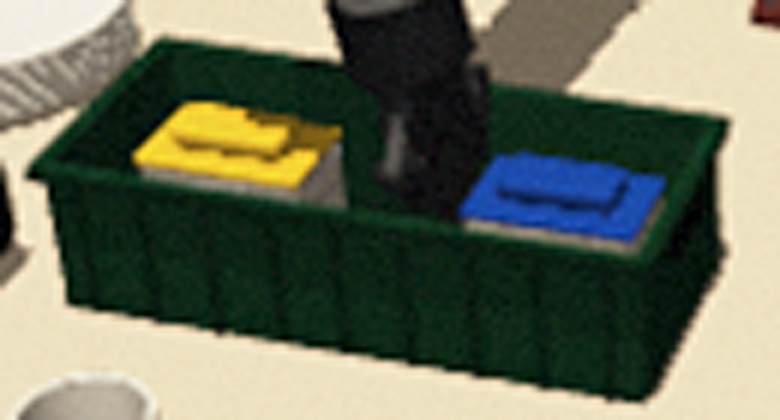

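```bash
python3 - <<'E'
from h import *
im,K,T=load('w12'); print(onz([[240,272],[416,272]],.087,K,T).round(4))
def tl(s): return R.from_euler('x',np.radians(12*s))*down(0)
show([.483,-.225,.07],tl(1)); show([.482,-.245,.07],tl(-1)); show([.481,-.255,.036],tl(-1)); show([.480,-.293,.036],tl(-1))
E
```

```text
[[ 0.4559 -0.1762  0.087 ]
 [ 0.5174 -0.176   0.087 ]]
rv [-0.001 -0.001  0.002] deg 0.1 sh [-3.13 -0.12 -4.19]
rv [-0.001 -0.42   0.002] deg 24.0 sh [-5.08 -0.22 -4.61]
rv [-0.001 -0.42   0.002] deg 24.0 sh [-6.77 -0.32 -1.5 ]
rv [-0.001 -0.42   0.002] deg 24.0 sh [-10.48  -0.43  -2.29]
```

>>> {"method": "apply_moves", "body": {"moves": [0,0,0,-1.5,0,-1,0,0,0,0,-3.1,-0.1,-4.2,0,0,-0.15,0,-4,-0.2,-4.5,0,0,-0.3,0,-5.1,-0.2,-4.6,0,0,-0.42,0,-5.6,-0.2,-4,0,0,-0.42,0,-6.7,-0.3,-1.6,0,0,-0.42,0,-7.3,-0.3,-1.6,0,0,-0.42,0,-8,-0.4,-1.8,0,0,-0.42,0,-8.7,-0.4,-1.9,0,0,-0.42,0,-9.5,-0.4,-2.1,0,0,-0.42,0,-10.1,-0.4,-2.2,0,0,-0.42,0,-10.5,-0.4,-2.3,0]}}

```text
t: 20.5
ee_pos: [0.4805, -0.2934, 0.0363]
tcp_rot: [0.702, 0.704, -0.074, 0.074]
wrist_force: [-0.6, 5.0, 3.4]
grip_width: -0.0001
```

```bash
python3 - <<'E'
from h import *
st(); shot('wrist','w13')
def tl(s): return R.from_euler('x',np.radians(12*s))*down(0)
show([.480,-.293,.036],tl(-1)); show([.480,-.25,.06],tl(-1));show([.480,-.24,.3],down(0));show([.480,-.15,.3],down(0))
E
```

```text
t 20.5 p [ 0.4805 -0.2934  0.0363] q [ 0.7024  0.704  -0.074   0.0741] F [-0.6  5.   3.4] w -0.0001
j [ 0.922  0.372 -0.669  1.945  0.552  0.914 -0.05 ]
rv [0.    0.001 0.002] deg 0.1 sh [ 0.1  -0.04  0.01]
rv [0.    0.001 0.002] deg 0.1 sh [ 3.81 -0.03 -3.24]
rv [-0.     0.21   0.002] deg 12.0 sh [ -0.22  -0.04 -26.92]
rv [-0.     0.21   0.002] deg 12.0 sh [ 8.580e+00 -2.000e-02 -2.879e+01]
```

View pics/w13.png

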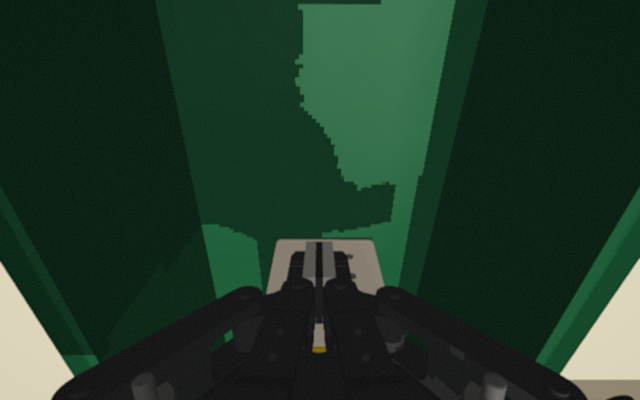

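>>> {"method": "apply_moves", "body": {"moves": [0,0,0,2,0,-1.5,0,0,0.05,0,3.6,0,-6,0,0,0.1,0,2.5,0,-12,0,0,0.15,0,1.5,0,-18,0,0,0.21,0,2,0,-23,0,0,0.21,0,6,0,-26,2,0,0.21,0,11.5,0,-27,5,0,0.21,0,17,0,-28.5,8.5,0,0.21,0,22,0,-29.5,8.5]}}

```text
t: 21.68
ee_pos: [0.4791, -0.0137, 0.2795]
tcp_rot: [0.706, 0.708, -0.001, 0.001]
wrist_force: [-0.2, 0.2, 0.8]
grip_width: 0.0727
```

```bash
python3 - <<'E'
from h import *
st(); show([.4805,.222,.24],down(96.8)); shot('scene','s13')
im,K,T=load('s13')
c=im[170:240,180:310,::-1]; cv2.imwrite('pics/g2.png',cv2.resize(c,None,fx=6,fy=6,interpolation=2))
E
```

```text
t 21.68 p [ 0.4791 -0.0137  0.2795] q [ 7.058e-01  7.085e-01 -7.000e-04  7.000e-04] F [-0.2  0.2  0.8] w 0.0727
j [ 0.91   0.004 -0.959  1.751  0.006  1.388 -0.046]
rv [-2.000e-03  1.000e-03 -1.686e+00] deg 96.6 sh [23.58  0.23  3.9 ]
```

View pics/g2.png

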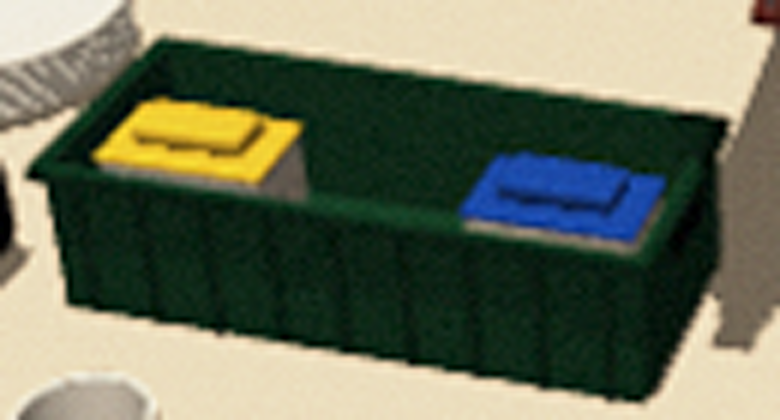

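>>> {"method": "apply_moves", "body": {"moves": [0,0,-0.17,2,0,0,8.5,0,0,-0.34,4.5,0,0,8.5,0,0,-0.51,7,0,0,8.5,0,0,-0.68,10,0,0,8.5,0,0,-0.85,13,0,0,8.5,0,0,-1.02,16,0.1,1,8.5,0,0,-1.19,19,0.1,2,8.5,0,0,-1.36,22,0.2,3,8.5,0,0,-1.53,23.6,0.2,3.9,8.5,0,0,-1.686,23.6,0.2,3.9,8.5,0,0,-1.686,23.6,0.2,3.9,8.5]}}

```text
t: 23.1
ee_pos: [0.4771, 0.2305, 0.2407]
tcp_rot: [-0.064, 0.998, -0.001, 0.0]
wrist_force: [0.4, -0.5, 0.3]
grip_width: 0.0847
```

```bash
python3 - <<'E'
from h import *
st(); shot('wrist','w14'); shot('top','t14')
im,K,T=load('w14')
E
```

```text
t 23.1 p [0.4771 0.2305 0.2407] q [-6.37e-02  9.98e-01 -5.00e-04  0.00e+00] F [ 0.4 -0.5  0.3] w 0.0847
j [ 0.537  0.278 -1.239  1.698  0.27   1.359  0.95 ]
```

View pics/w14.png

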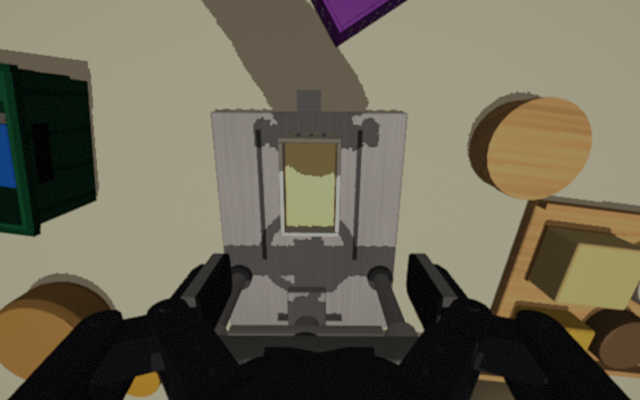

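View pics/t14.png

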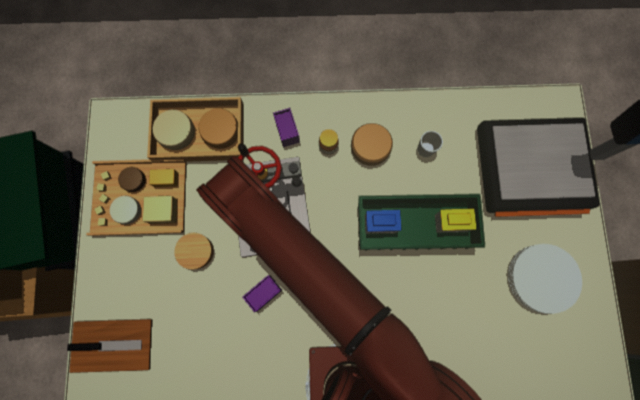

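```bash
python3 - <<'E'
from h import *
im,K,T=load('w14')
c=im[125:245,260:360,::-1]; cv2.imwrite('pics/h.png',cv2.resize(c,None,fx=5,fy=5,interpolation=2))
E
```

```text
(no output)
```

View pics/h.png

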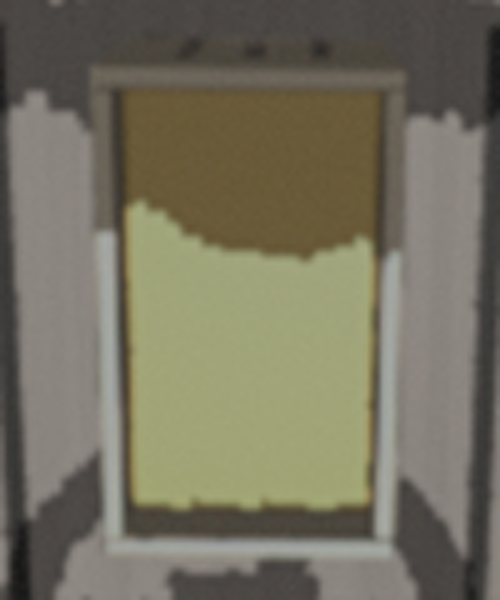

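```bash
python3 - <<'E'
from h import *
im,K,T=load('w14'); _,K2,T2=load('w10')
q=onz([[278,138.2],[341,138.6],[338.8,236.2],[281,236.2]],.095,K,T); print(q.round(4),q.mean(0),np.linalg.norm(q-np.roll(q,-1,0),axis=1))
d=(q[3]+q[2]-q[0]-q[1])/2; print('yaw',np.degrees(np.arctan2(d[1],d[0])))
print(tri([(np.array([278,138.2]),K,T),(np.array([240,281.]),K2,T2)]),tri([(np.array([341,138.6]),K,T),(np.array([398,281.]),K2,T2)]))
c=q.mean(0); show([.4797,.2225,.058],down(96.6)); show([.4797,.2225,.15],down(96.6))
E
```

```text
[[0.4344 0.1866 0.095 ]
 [0.4272 0.2452 0.095 ]
 [0.5258 0.2578 0.095 ]
 [0.5335 0.1985 0.095 ]] [0.48022181 0.22203127 0.095     ] [0.05901365 0.0993927  0.05977671 0.09977862]
yaw 7.045605933355217
(array([0.4345518 , 0.18693173, 0.09395142]), [0.4558506680394869, 1.1811550852713]) (array([0.42740637, 0.245058  , 0.09402378]), [0.2731686574474513, 0.71361447051846])
rv [-0.001  0.001  0.008] deg 0.5 sh [-0.1  -0.74 18.28]
rv [-0.001  0.001  0.008] deg 0.5 sh [-0.1  -0.75  9.08]
```

>>> {"method": "apply_moves", "body": {"moves": [0,0,0,-0.2,-0.7,3,8.5,0,0,0,-0.2,-0.75,6,8.5,0,0,0,-0.2,-0.75,9,8.5,0,0,0,-0.2,-0.75,9,8.5]}}

```text
t: 23.7
ee_pos: [0.4795, 0.2217, 0.1495]
tcp_rot: [-0.06, 0.998, -0.001, -0.001]
wrist_force: [-0.2, 0.1, 0.5]
grip_width: 0.0849
```

```bash
python3 - <<'E'
from h import *
st();show([.480,.2222,.058],down(97))
E
```

```text
t 23.7 p [0.4795 0.2217 0.1495] q [-0.0604  0.9982 -0.0012 -0.0011] F [-0.2  0.1  0.5] w 0.0849
j [ 0.481  0.365 -1.177  1.819  0.362  1.203  0.885]
rv [-0.002 -0.002 -0.001] deg 0.2 sh [-0.07  0.06  9.15]
```

>>> {"method": "apply_moves", "body": {"moves": [0,0,0,-0.1,0.05,4,8.5,0,0,0,-0.1,0.05,7.5,8.5,0,0,0,-0.1,0.05,9.1,8.5,0,0,0,-0.1,0.05,9.1,8.5,0,0,0,-0.1,0.05,9.1,6.5,0,0,0,-0.1,0.05,9.1,5,0,0,0,-0.1,0.05,9.1,5,0,0,0,-0.1,0.05,9.1,5], "grip_force": 60}}

```text
t: 24.7
ee_pos: [0.4813, 0.2224, 0.0602]
tcp_rot: [-0.06, 0.998, -0.001, 0.0]
wrist_force: [-1.1, -1.2, 7.5]
grip_width: 0.0593
```

>>> {"method": "apply_moves", "body": {"moves": [0,0,0,0,0,-1,5,0,0,0,0,0,-2.5,5,0,0,0,0,0,-4,5,0,0,0,0,0,-6,5,0,0,0,0,0,-6,5]}}

```text
t: 25.32
ee_pos: [0.4823, 0.2231, 0.1222]
tcp_rot: [-0.06, 0.998, -0.001, 0.002]
wrist_force: [0.5, -0.3, -3.9]
grip_width: 0.0593
```

```bash
python3 - <<'E'
from h import *
st(); shot('wrist','w15'); shot('scene','s15'); show([.4805,-.2400,.24],down(0)); show([.4805,0.,.24],down(40))
E
```

```text
t 25.32 p [0.4823 0.2231 0.1222] q [-6.000e-02  9.982e-01 -8.000e-04  1.600e-03] F [ 0.5 -0.3 -3.9] w 0.0593
j [ 0.45   0.4   -1.15   1.846  0.403  1.154  0.853]
rv [-0.002  0.002  1.691] deg 96.9 sh [  5.62 -45.92 -11.86]
rv [-0.002  0.002  0.993] deg 56.9 sh [  2.75 -22.09 -11.92]
```

View pics/w15.png

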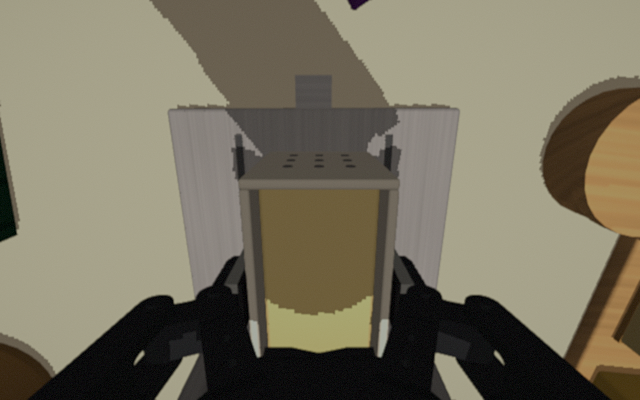

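View pics/s15.png

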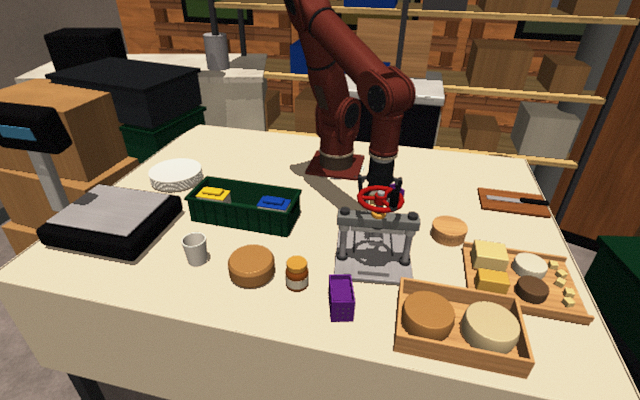

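```bash
python3 - <<'E'
from h import *
im,K,T=load('t14'); h=cv2.cvtColor(im,cv2.COLOR_RGB2HSV)
for n,rng in (('blue',(100,125)),('yellow',(24,33))):
    m=((h[...,0]>=rng[0])&(h[...,0]<=rng[1])&(h[...,1]>150)&(h[...,2]>60)).astype(np.uint8); m[:195]=0; m[:,:340]=0
    x,y=np.where(m)[1],np.where(m)[0]
    c=[x.min()-.5+.5,x.max()+.5+.5]; v=(y.min()+y.max())/2; print(n,c,v,onz([[c[0],v],[c[1],v]],.087,K,T).round(4).tolist())
E
```

```text
blue [np.float64(367.0), np.float64(401.0)] 220.0 [[0.4889, -0.0776, 0.087], [0.4856, -0.1814, 0.087]]
yellow [np.float64(440.0), np.float64(477.0)] 219.0 [[0.4849, -0.3007, 0.087], [0.4813, -0.4137, 0.087]]
```

```bash
python3 - <<'E'
from h import *
show([.481,-.2405,.22],down(-1)); 
E
```

```text
rv [-0.002  0.002  1.708] deg 97.9 sh [  5.58 -45.97  -9.86]
```

>>> {"method": "apply_moves", "body": {"moves": [0,0,0.05,0.2,-1,-3,5,0,0,0.2,0.6,-4,-6,5,0,0,0.35,1.1,-8,-9,5,0,0,0.5,1.6,-12,-9.9,5,0,0,0.66,2.2,-16.5,-9.9,5,0,0,0.82,2.7,-21,-9.9,5,0,0,0.98,3.2,-25.5,-9.9,5,0,0,1.14,3.8,-30,-9.9,5,0,0,1.3,4.3,-34.5,-9.9,5,0,0,1.45,4.8,-39,-9.9,5,0,0,1.6,5.2,-43,-9.9,5,0,0,1.7,5.5,-45.5,-9.9,5]}}

```text
t: 26.92
ee_pos: [0.4803, -0.238, 0.2192]
tcp_rot: [0.713, 0.702, -0.001, 0.0]
wrist_force: [0.8, 0.5, -3.4]
grip_width: 0.0591
```

>>> {"method": "apply_moves", "body": {"moves": [0,0,0,0,0,0,5,0,0,0,0,0,0,5]}}

```text
t: 27.18
ee_pos: [0.48, -0.237, 0.2184]
tcp_rot: [0.712, 0.702, -0.001, -0.001]
wrist_force: [0.4, 0.3, -2.4]
grip_width: 0.0592
```

```bash
python3 - <<'E'
from h import *
st(); shot('wrist','w16'); shot('top','t16'); shot('scene','s16'); show([.481,-.2405,.14],down(-1)); show([.481,-.2405,.05],down(-1)); 
im,K,T=load('s16')
c=im[150:240,180:310,::-1]; cv2.imwrite('pics/i.png',cv2.resize(c,None,fx=6,fy=6,interpolation=2))
E
```

```text
t 27.18 p [ 0.48   -0.237   0.2184] q [ 7.119e-01  7.023e-01 -9.000e-04 -6.000e-04] F [ 0.4  0.3 -2.4] w 0.0592
j [ 1.09   0.185 -0.794  1.728  0.138  1.288  0.252]
rv [-0.001  0.002  0.005] deg 0.3 sh [-0.36  0.07  7.91]
rv [-0.001  0.002  0.005] deg 0.3 sh [-0.35  0.08 16.91]
```

View pics/w16.png

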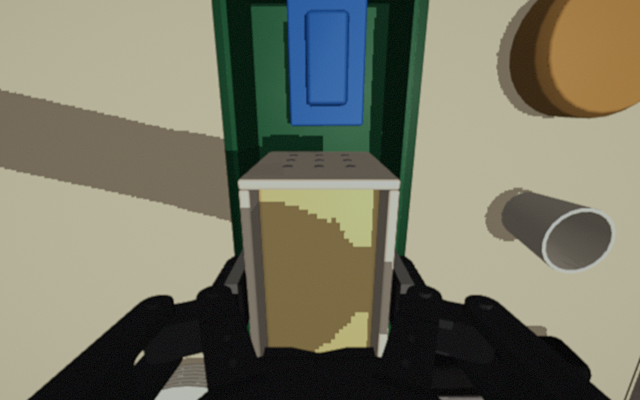

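View pics/i.png

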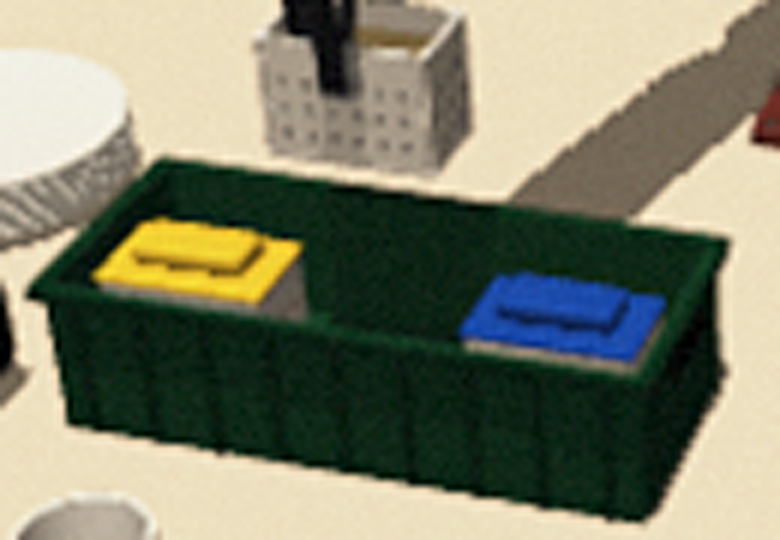

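```bash
python3 - <<'E'
from h import *
im,K,T=load('w16')
print(onz([[239,184],[399,184]],.2532,K,T).round(4)); print('blue lid edge',onz([[288,125],[364,125]],.087,K,T).round(4)); print('crate walls top',onz([[213,0],[428,0],[233,150],[412,150]],.1,K,T).round(4))
im,K,T=load('s16'); 
# yellow lid near/inner edge corners in crop: (303,242),(260,302)
p=lambda a,b:[180+a/6,150+b/6]
print('yellow inner',onz([p(303,242),p(260,302)],.087,K,T).round(4),'blue inner',onz([p(505,275),p(462,337)],.087,K,T).round(4),'form bottom L/R',onz([p(265,152),p(435,174)],.178,K,T).round(4))
E
```

```text
[[ 0.451  -0.1882  0.2532]
 [ 0.5092 -0.1889  0.2532]]
blue lid edge [[ 0.4528 -0.1767  0.087 ]
 [ 0.5196 -0.1775  0.087 ]]
crate walls top [[ 0.4019 -0.0843  0.1   ]
 [ 0.5627 -0.0865  0.1   ]
 [ 0.406  -0.1962  0.1   ]
 [ 0.5595 -0.1981  0.1   ]]
yellow inner [[ 0.4521 -0.2998  0.087 ]
 [ 0.52   -0.2963  0.087 ]] blue inner [[ 0.457  -0.1701  0.087 ]
 [ 0.5253 -0.1711  0.087 ]] form bottom L/R [[ 0.5041 -0.2891  0.178 ]
 [ 0.5036 -0.1883  0.178 ]]
```

>>> {"method": "apply_moves", "body": {"moves": [0,0,0,-0.2,0.2,2.5,5,0,0,0,-0.2,0.2,5,5,0,0,0,-0.2,0.2,7.5,5,0,0,0,-0.2,0.2,10,5,0,0,0,-0.2,0.2,12.5,5,0,0,0,-0.2,0.2,14.5,5,0,0,0,-0.2,0.2,15.8,5,0,0,0,-0.2,0.2,15.8,5]}}

```text
t: 28.32
ee_pos: [0.4819, -0.2386, 0.0605]
tcp_rot: [0.712, 0.703, -0.001, -0.001]
wrist_force: [0.0, -0.1, -1.8]
grip_width: 0.0594
```

```bash
python3 - <<'E'
from h import *
st(); shot('wrist','w17'); shot('scene','s17')
im,K,T=load('s17')
c=im[150:240,180:310,::-1]; cv2.imwrite('pics/j.png',cv2.resize(c,None,fx=6,fy=6,interpolation=2))
E
```

```text
t 28.32 p [ 0.4819 -0.2386  0.0605] q [ 7.115e-01  7.026e-01 -1.000e-03 -5.000e-04] F [ 0.  -0.1 -1.8] w 0.0594
j [ 1.018  0.363 -0.747  1.894  0.293  0.998  0.129]
```

View pics/w17.png

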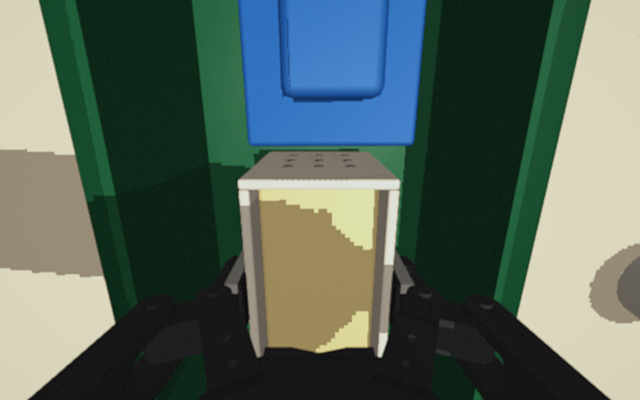

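View pics/j.png

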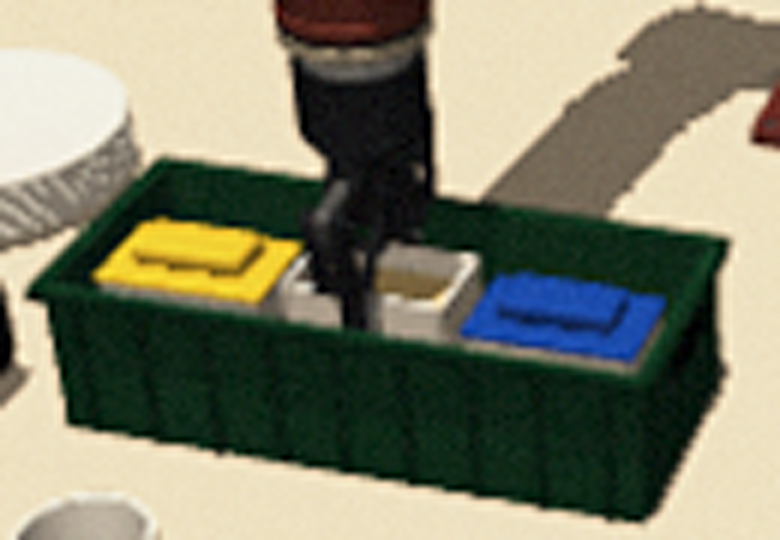

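>>> {"method": "apply_moves", "body": {"moves": [0,0,0,0,0,0.5,5,0,0,0,0,0,1,5,0,0,0,0,0,1.2,5,0,0,0,0,0,1.3,5,0,0,0,0,0,1.4,5,0,0,0,0,0,1.45,5,0,0,0,0,0,1.5,5]}}

```text
t: 29.3
ee_pos: [0.4828, -0.2391, 0.0468]
tcp_rot: [0.712, 0.703, -0.001, 0.001]
wrist_force: [-0.1, -0.3, -3.6]
grip_width: 0.0589
```

>>> {"method": "apply_moves", "body": {"moves": [0,0,0,0,0,0.1,5,0,0,0,0,0,0.15,5,0,0,0,0,0,0.2,5,0,0,0,0,0,0.2,5]}}

```text
t: 29.8
ee_pos: [0.4829, -0.2392, 0.0462]
tcp_rot: [0.712, 0.703, -0.001, 0.001]
wrist_force: [-6.8, 2.0, 15.2]
grip_width: 0.0589
```

>>> {"method": "apply_moves", "body": {"moves": [0,0,0,0,0,0,5.5,0,0,0,0,0,0,6.2,0,0,0,0,0,0,7,0,0,0,0,0,0,7.2,0,0,0,0,0,0,7.2]}}

```text
t: 30.42
ee_pos: [0.4829, -0.2393, 0.0461]
tcp_rot: [0.712, 0.703, -0.001, 0.001]
wrist_force: [-0.2, 0.2, 0.5]
grip_width: 0.072
```

```bash
python3 - <<'E'
from h import *
st(); shot('wrist','w18')
E
```

```text
t 30.43 p [ 0.4829 -0.2393  0.0461] q [ 0.7116  0.7025 -0.0012  0.0008] F [-0.2  0.2  0.5] w 0.072
j [ 1.007  0.384 -0.738  1.904  0.314  0.971  0.113]
```

View pics/w18.png

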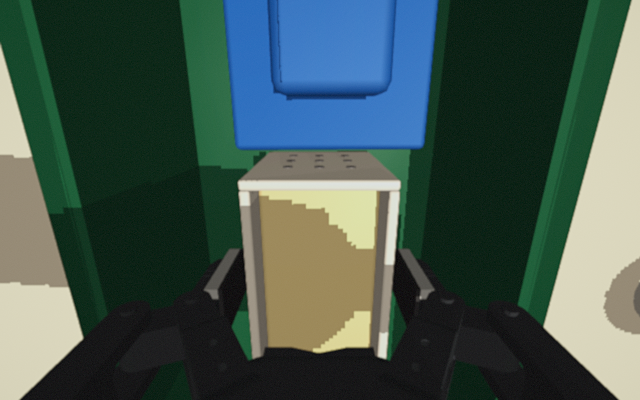

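Released, with clear space on both sides of the form. Now straight up, clear of the crate, and look again.

>>> {"method": "apply_moves", "body": {"moves": [0,0,0,0,0,-1.5,7.2,0,0,0,0,0,-4,7.2,0,0,0,0,0,-8,7.2,0,0,0,0,0,-13,7.2,0,0,0,3,0,-19,7.2,0,0,0,8,0,-22,7.2,0,0,0,14,0,-22,7.2,0,0,0,20,0,-22,7.2,0,0,0,24,0,-22,7.2,0,0,0,24,0,-22,7.2]}}

```text
t: 31.72
ee_pos: [0.486, 0.0054, 0.2667]
tcp_rot: [0.709, 0.705, -0.001, 0.002]
wrist_force: [0.5, 0.6, 0.1]
grip_width: 0.0724
```

```bash
python3 - <<'E'
from h import *
st(); shot('top','t19'); shot('scene','s19')
im,K,T=load('s19')
c=im[170:300,180:440,::-1]; cv2.imwrite('pics/k.png',cv2.resize(c,None,fx=3,fy=3,interpolation=2))
im,K,T=load('t19')
c=im[130:270,220:500,::-1]; cv2.imwrite('pics/l.png',cv2.resize(c,None,fx=2.8,fy=2.8,interpolation=2))
E
```

```text
t 31.73 p [0.486  0.0054 0.2667] q [ 0.7093  0.7049 -0.0009  0.0015] F [0.5 0.6 0.1] w 0.0724
j [ 0.888  0.037 -0.997  1.758  0.035  1.363 -0.122]
```

View pics/k.png

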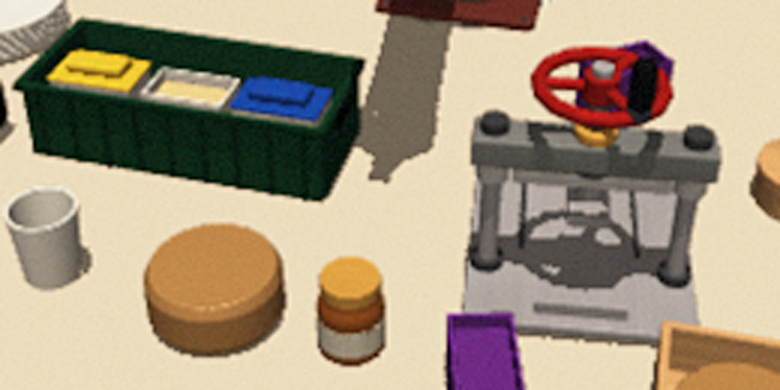

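View pics/l.png

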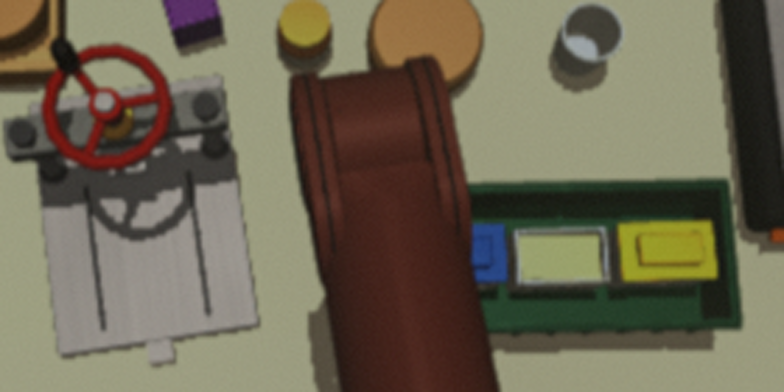

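```bash
python3 - <<'E'
from h import *
_,K,T=load('t19'); _,Ks,Ts=load('s19')
uv=np.array([[513,228],[607,228],[606,286],[514,286]])/2.8+[220,130]
q=onz(uv,.081,K,T); print(q.round(4),q.mean(0)); 
# rim corners far pair: scene crop k /3 : (152,68) (240,72) ((233,105))
sc=np.array([[152,69],[240,72],[228,108],[141,98]])/3+[180,170]
for a,b in ((0,3),):pass
# scene back-left(-y,low x)=(152,69)->top (607,286); (240,72)->top(514,286)
print(tri([(uv[2],K,T),(sc[0],Ks,Ts)]),tri([(uv[3],K,T),(sc[1],Ks,Ts)]))
E={}
for n in ['t19','s19']:
    im,K,T=load(n); h=cv2.cvtColor(im,cv2.COLOR_RGB2HSV)
    m=(((h[...,0]<6)|(h[...,0]>174))&(h[...,1]>180)&(h[...,2]>90)).astype(np.uint8)
    if n=='t19': m[:,300:]=0; m[220:]=0
    nn,l,s,ce=cv2.connectedComponentsWithStats(m); i=1+np.argmax(s[1:,4])
    c=max(cv2.findContours((l==i).astype(np.uint8),0,cv2.CHAIN_APPROX_NONE)[0],key=cv2.contourArea)
    E[n]=(np.array(cv2.fitEllipse(cv2.convexHull(c))[0]),K,T)
print('wheel',tri(list(E.values())))
E
```

```text
[[ 0.5128 -0.1912  0.081 ]
 [ 0.5095 -0.2946  0.081 ]
 [ 0.4457 -0.288   0.081 ]
 [ 0.4488 -0.1878  0.081 ]] [ 0.47921018 -0.24039038  0.081     ]
(array([ 0.44847466, -0.29606162,  0.07269883]), [1.9701503415835806, 1.669237380985097]) (array([ 0.44848227, -0.18773318,  0.08654841]), [0.34812751545004905, 0.2974496768764372])
wheel (array([0.62173133, 0.23488161, 0.24156126]), [0.04302398872216778, 0.04342397954180843])
```

```bash
python3 - <<'E'
from h import *
print(sign_off())
E
```

```text
the job is handed in; nothing more can be done
None
```

The white form now stands in the green crate between the two lidded forms. The press is open, everything is let go, and I handed the job in at about 32 s of the 72 s allowed. `sign_off()` gave no verdict.

- **Press:** I gripped the crank and wound it counterclockwise just under two turns. Two views afterwards put the wheel at 241.6 mm, so the stem is up about 24 mm.
- **Drawing out:** The tilted arm could only pull about 60 mm before reaching a joint limit. I slid the form out in two pulls, at 48° and then 20° of tilt. It ended about 142 mm in front of the screw's axis.
- **Crate:** I pushed each lidded form about 20 mm outward with closed, slightly tilted fingers. Images showed a gap of about 125 mm between their lids, and both still standing flat.
- **Placing:** I regrasped the form from above and lowered it into the gap. It touched the floor at the tool height predicted from the bed, with 15 N upward. I then released it and lifted the arm clear.

**Last checks:**
- **Position:** the form is centred at about (0.479, -0.240), in line with the crate and level by eye, with space on both sides.
- **Force:** the wrist force read under 1 N after release.
- **Other goods:** those visible in the last pictures had not moved noticeably. The wooden box was mostly out of view in the close-ups, and I compared by eye only.

**One check disagreed:** triangulating two of the form's rim corners from hand-read pixels gave 73 and 87 mm, where 81 mm was expected. One of the two fitted the views poorly, by about 2 pixels. The average is 80 mm, so I took this as reading error and relied on the contact height and the pictures instead.

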